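# Pack away the games case after the activity hour

### The job

Pack the game away: swing the hasp off, open the lid wide and put every game disc and every domino tile from the table into the case, each in the compartment where a piece of its own kind already lies. Then shut the lid fully and swing the hasp back over its staple; leave everything else on the table where it is.

Things in the scene. Friction and masses are not known exactly. Their poses are not given: they have to be found in the camera images.
- case: Wooden games case (it is heavy and stays put), outer size 190 deep (x) x 290 wide (y) x 62 high without its lid. Origin: centre of its underside, on the table. Its -x side is the front (hasp side), +x the back (lid hinge), +y its left. Walls 6 thick, floor 6 thick; a 57 high divider at y = 0 makes two equal bays, each inside 178 (x) x 136 (y) and 56 deep under the shut lid.
- bay_left (a point): Centre of the floor of the bay on the case's +y side (case frame x 0, y +71, z +6).
- bay_right (a point): Centre of the floor of the bay on the case's -y side (case frame x 0, y -71, z +6).
- lid (a joint): Lid angle in rad: 0 shut, 1.57 upright, stop at 1.75. Flat wooden lid 190 x 290 x 10 hinged along the case's back top edge, opening up and away from the front. A stiff friction hinge: it stays where it is left at any angle, and must be pushed all the way down to shut; up to 6 N at the knobs moves it. A brass staple (loop) stands 16 high on its top face, 39 behind its front edge in the middle; the hasp's slot goes over it.
- lid_hinge (a point): Middle of the lid's hinge line, which runs along the case's y axis (case frame x +95, y 0, z +62); the point's frame turns with the lid. With the lid shut its top face is 72 above the table.
- knob_left (a point): Grasp point of the left of two dark wooden lid knobs near the lid's front edge (round head 32 wide, 32 tall in all, neck 20). The point is 20 above the lid's top face, on the knob's axis, 172 from the hinge line, 90 to the case's +y side; moves with the lid. At 1.57 rad the knobs stick out level at the back of the lid, 18 below its upper edge.
- knob_right (a point): The same on the other knob, 90 to the case's -y side.
- hasp (a joint): Hasp angle in rad: 0 lying flat back over the staple on the lid (fastened), 1.57 upright, stop at 3.05 (swung off, sticking out level in front of the case). Swings freely and falls to whichever side it leans.
- hasp_hinge (a point): Hasp hinge, at the middle of the case's front top edge (case frame x -99, y 0, z +75.5); the axis runs along the case's y axis.
- hasp_pull (a point): Grasp point on the steel hasp's upturned pull: a plate 5 thick, 30 wide (along the case's y), standing 28 above the strap at the tip. The strap is 30 wide, 4 thick, 75 long. The point lies 74.5 from the hinge along the strap and 18 above it (above meaning up when the hasp is at 0); turns with the hasp.
- disc_home: White-faced black-rimmed game disc, 60 diameter x 16, that already lies in one bay of the case from the start (which bay differs from start to start). Origin: centre of its underside.
- tile_home: Cream game tile (large domino) with dark pips, 78 (x) x 42 (y) x 18, that already lies in the other bay. Origin: centre of its underside.
- disc1: Loose white-faced, black-rimmed game disc on the table, 60 diameter x 16 thick, about 50 g, the same both sides. Origin: centre of its underside. May be absent.
- disc2: Loose white-faced, black-rimmed game disc on the table, 60 diameter x 16 thick, about 50 g, the same both sides. Origin: centre of its underside. May be absent.
- disc3: Loose white-faced, black-rimmed game disc on the table, 60 diameter x 16 thick, about 50 g, the same both sides. Origin: centre of its underside. May be absent.
- tile1: Loose cream game tile (large domino) with dark pips on the table, 78 (x) x 42 (y) x 18 thick, about 55 g. Origin: centre of its underside. May be absent.
- tile2: Loose cream game tile (large domino) with dark pips on the table, 78 (x) x 42 (y) x 18 thick, about 55 g. Origin: centre of its underside. May be absent.
- tile3: Loose cream game tile (large domino) with dark pips on the table, 78 (x) x 42 (y) x 18 thick, about 55 g. Origin: centre of its underside. May be absent.
- coaster: Cork drinks coaster, 90 diameter x 6, lying among the pieces; not part of the game. Origin: centre of its underside.
- pillbox: White weekly pill box with blue lids, 98 (x) x 36 (y) x 21, lying among the pieces; not part of the game. Origin: centre of its underside.
- remote: Grey remote control, 150 (x) x 44 x 20; leave alone. Origin: centre of its underside.
- glasses_case: Dark red spectacle case, 155 (x) x 58 x 34; leave alone. Origin: centre of its underside.
- mug: Blue mug, 80 diameter x 92 high; leave alone. Origin: centre of its underside.
- water_bottle: Clear water bottle with blue cap, 66 diameter x 200 high; leave alone. Origin: centre of its underside.
Not all that is in view belongs to the job. What is shaped like the disc3 but pink or purple is not meant.

How it is judged:
By the outcome, as a careful person would: the job done as asked, in the order asked, and still so for the second after the job is handed in, with the robot touching nothing.
Of disc1, disc2, disc3, tile1, tile2, tile3 only 3 to 5 are there at a start; the rules pass over those that are not, and their reading is None.
At some moment in a run one of disc1, disc2, disc3, tile1, tile2, tile3 may be knocked a few centimetres aside while the robot is not near it.
Once in a run the grip may slacken for a moment while it holds something.
It also fails if it takes over 210 s, if anything falls off the work surface, if the arm or the gripper's body presses on something with over 40 N, if the wrist force passes 120 N, or if a joint passes its speed limit or range.

### The arm

A 6-joint arm with a two-finger parallel gripper is mounted at the origin on the work surface. World frame = base frame: x ahead of the robot, y to its left, z up, the work surface at z = 0. Lengths are in m, angles in degrees, forces in N, time in s.
With the tool pointing down it reaches from about 0.3 to 0.75 m from the base axis. Payload 8.5 kg.
Tool frame: the origin (TCP) lies at the very end of the fingers, on their centre line; the grasp point (between the pads) lies 19 mm behind it (env.grip_point_offset is the distance from the TCP to the grasp point, in m); z points along the fingers, y is the direction in which the jaws open and shut (so a half turn about z gives the same grasp; the last joint's range is limited). The gripper opens to 85 mm and grips with 20 to 120 N. Pads are 22 mm wide; open, the fingers measure 114 mm over their backs; the gripper's body (76 mm by 85 mm) begins 54 mm behind the grasp point. The pads swing forward as they close: fully open they stand 13 mm farther back than shut.
Start: joints at [52.81, 21.807, 74.336, -0, 83.858, -12.336], TCP at [0.231, 0.499, 0.231] pointing down, gripper open.
Joint ranges: [-178.18, 178.18], [-50.72, 133.34], [12.68, 142.11], [-81.47, 261.47], [9.98, 163.14], [-165.26, 165.26]. Speed limits (degrees/s): [136.94, 136.94, 180, 180, 180, 180].

### API

Orientations are given as a 3x3 rotation matrix whose columns are the frame's x, y, z axes.
In Python, from rig import env gives the robot as it stands.
- The arm moves only by the tool move_arm, never from a script. Its argument "moves" is a list of rows, each a list of 4 numbers: the shift along the tool's x, y, z in mm, then the turn about the tool's z in rad. In form: [[tx, ty, tz, spin], ...]. A call has 1 to 20 rows; each row is the pose to reach, as a shift and turn from the pose commanded when the call began, along the tool's axes at that moment; what a row does not reach only later rows make up. A row lasts 1/10 s, in which the tool goes at most 50 mm and 8.59 degrees, less where a joint would pass 70% of its speed; a pose out of reach is approached as far as the arm can. A call with a gripper value outside its range is refused whole. "grip" is the closure, from 0 (fully open) to 1 (shut), set as the call begins (left out, the last holds). The fingers move at their own pace and stop on an object; "grip_force" is the grip in N (left out, the last holds). Time passes only in rows, so rows that repeat a pose let the fingers close. It gives the time, the measured TCP pose, the force and the opening at its end, in the units of the state.
- env.observe(): the state, without advancing time (a new reading comes with each control period).
- env.get_image(name): name is "scene" or "top"; returns the picture (420x560x3 uint8, red, green, blue); there is no depth.
- env.get_calibration(name): a dict with "fovy" (degrees; the focal length in pixels is half the picture's height over the tangent of half this angle, whatever the lens; pixels are square), "cx", "cy" (the principal point, pixels), "k1" (the pictures are not rectified: a ray, as slopes to the right and down, at radius r is drawn at 1 + k1 r^2 times it, then the intrinsics apply), "extrinsics" (4x4, takes a point from world to camera coordinates). Camera axes: x right, y up, looking along -z (the intrinsics and any distortion apply to the point x, -y, -z); pixel columns grow to the right and rows downward; lengths in m; the calibration is good to about 2 mm. A picture is of the moment at which its call begins. get_calibration takes no time and is no camera call.
- env.close_job(): hands the job in, once; it reports no verdict.
Trained networks look in the newest picture that a camera, given by its name, has taken for a name from the list of things; names that differ only in an ending like _2 or _b are one class to them, and where a whole thing is asked for, a point or a joint stands for the part that bears it (a point fixed in the world has none). Each returns a list of dicts, best first, with "conf" (0 to 1); they miss things now and then, are a little off and sometimes report something else, mostly with a low value. They report only what shows in the picture. A call takes as long as a camera call. They do not tell look-alikes from the thing itself.
- env.silhouettes(camera, name): "region" (420x560 bool, what is visible of it) and "point" ([row, column] in pixels, amid what is visible of it).
- env.tip_of(camera, name): "point" ([row, column] in pixels: a listed point, or the origin of a listed thing).
The state is a dict: "time_s": time; "q": joint angles; "qvel": joint speeds; "joint_efforts": joint torques, N m; "position": TCP position; "tool_rot": TCP orientation; "ft_force": force on the tool from outside, world axes, zero at the start; "wrist_torque": the same for the moment, N m; "grip_width": finger opening in m.
Only numpy, scipy, OpenCV 4.12 (cv2) and the standard library are available. Lean on these libraries where they do the work, as an engineer would, in place of code of your own. Each camera call takes 0.05 s, during which the arm holds its last target.

## Working session

There is one attempt and no reset: what is moved stays moved. The work goes in short steps, Python scripts to look and compute and a tool call to move; the robot and the scene stay as the last step left them, time stands still between calls to the robot, and variables do not carry over. Pictures are saved under pics/ and viewed, and the job is handed in when it is done.

Besides the shell and the picture viewer there is one more tool, called in YAML: its name, and indented under it one key for each argument. move_arm: Moves the arm, as the interface text tells. Its arguments: {"type":"object","properties":{"moves":{"type":"array"},"grip":{"type":"number"},"grip_force":{"type":"number"}},"required":["moves"]}

```bash
ls; mkdir -p pics
python3 - <<'E'
from rig import env
import cv2,numpy as np
for n in ("scene","top"):
    im=env.get_image(n); cv2.imwrite(f"pics/{n}0.png",im[...,::-1])
    c=env.get_calibration(n); print(n,{k:(np.round(v,4).tolist() if k=="extrinsics" else v) for k,v in c.items()})
o=env.observe(); print({k:np.round(v,3).tolist() for k,v in o.items()}, env.grip_point_offset)
E
```

```text
pics
scene {'fovy': 54.880060117731276, 'cx': 278.7917517118685, 'cy': 207.7970982263982, 'k1': -0.12192123953605133, 'extrinsics': [[0.6884, 0.7253, -0.0086, -0.2447], [-0.4769, 0.4616, 0.748, 0.2417], [0.5465, -0.5109, 0.6636, -1.4476], [0.0, 0.0, 0.0, 1.0]]}
top {'fovy': 53.68502489079396, 'cx': 281.1509733376839, 'cy': 203.44054108618482, 'k1': -0.12294013448530366, 'extrinsics': [[0.0166, -0.9996, 0.0234, -0.1744], [0.9913, 0.0195, 0.1303, -0.4965], [-0.1307, 0.021, 0.9912, -1.1004], [0.0, 0.0, 0.0, 1.0]]}
{'time_s': 0.1, 'q': [52.808, 21.835, 74.378, -0.001, 83.858, -12.337], 'qvel': [0.092, -0.135, -0.133, 0.079, -0.056, -0.047], 'joint_efforts': [0.004, -44.922, -23.166, -0.0, 0.004, -0.0], 'position': [0.231, 0.499, 0.231], 'tool_rot': [[-0.907, 0.42, -0.001], [0.42, 0.907, -0.001], [0.0, -0.001, -1.0]], 'ft_force': [-0.801, -0.907, 0.422], 'wrist_torque': [0.026, 0.053, -0.013], 'grip_width': 0.085} 0.0187
```

View pics/scene0.png

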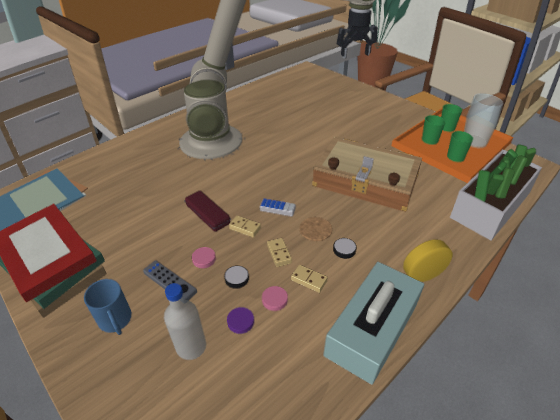

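View pics/top0.png

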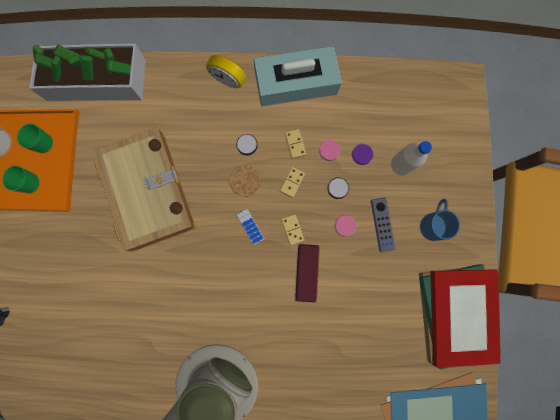

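```bash
cat > h.py <<'E'
from rig import env
import cv2,numpy as np
from scipy.optimize import least_squares
def cal(n):
    c=env.get_calibration(n); f=210/np.tan(np.radians(c["fovy"])/2); return c,f
def proj(n,P):
    c,f=cal(n); P=np.atleast_2d(P); E=np.array(c["extrinsics"])
    q=P@E[:3,:3].T+E[:3,3]; u=q[:,0]/-q[:,2]; v=-q[:,1]/-q[:,2]
    s=1+c["k1"]*(u*u+v*v)
    return np.c_[c["cy"]+f*v*s, c["cx"]+f*u*s]   # row,col
def ray(n,rc):
    c,f=cal(n); E=np.array(c["extrinsics"])
    K=np.array([[f,0,c["cx"]],[0,f,c["cy"]],[0,0,1]])
    u,v=cv2.undistortPoints(np.array([[[rc[1],rc[0]]]],float),K,np.array([c["k1"],0,0,0,0]))[0,0]
    R=E[:3,:3]; return -R.T@E[:3,3], R.T@np.array([u,-v,-1.])
def onz(n,rc,z):
    o,d=ray(n,rc); return o+d*(z-o[2])/d[2]
def tri(a,b):  # scene rc, top rc
    A=[];B=[]
    M=np.zeros((3,3));y=np.zeros(3)
    for n,rc in (("scene",a),("top",b)):
        o,d=ray(n,rc); d/=np.linalg.norm(d); Q=np.eye(3)-np.outer(d,d); M+=Q;y+=Q@o
    return np.linalg.solve(M,y)
def snap(tag):
    for n in ("scene","top"):
        cv2.imwrite(f"pics/{n}{tag}.png",env.get_image(n)[...,::-1])
def crop(n,tag,r0,r1,c0,c1,s):
    im=env.get_image(n)[r0:r1,c0:c1,::-1]
    cv2.imwrite(f"pics/{n}{tag}.png",cv2.resize(im,None,fx=s,fy=s,interpolation=cv2.INTER_CUBIC))
E
python3 - <<'E'
from h import *
for nm in ("case","lid_hinge","knob_left","knob_right","hasp_hinge","hasp_pull","disc1","tile1","coaster","pillbox"):
  for n in ("scene","top"):
    r=env.tip_of(n,nm)
    print(nm,n,[(np.round(x["point"],1).tolist(),round(x["conf"],2)) for x in r[:6]])
for nm in ("disc1","tile1"):
    for n in ("scene","top"):
        for x in env.silhouettes(n,nm)[:6]:
            print(nm,n,np.round(x["point"],1),round(x["conf"],2),x["region"].sum(), np.round(np.argwhere(x["region"]).mean(0),1))
crop("top","c1",120,260,85,405,2.5)
crop("scene","c1",130,330,180,440,3)
E
```

```text
case scene [([181.7, 366.7], 0.72)]
case top [([188.8, 147.0], 0.92)]
lid_hinge scene [([151.4, 372.9], 0.56), ([160.0, 367.3], 0.31)]
lid_hinge top [([201.0, 106.1], 0.68)]
knob_left scene [([160.3, 335.4], 0.73)]
knob_left top [([210.6, 179.6], 0.71)]
knob_right scene [([230.9, 314.2], 0.65)]
knob_right top [([145.1, 153.8], 0.8), ([180.7, 242.1], 0.72)]
hasp_hinge scene [([181.2, 360.5], 0.59)]
hasp_hinge top [([173.1, 175.7], 0.79)]
hasp_pull scene [([162.2, 368.3], 0.62), ([205.7, 278.7], 0.55)]
hasp_pull top [([180.0, 144.5], 0.75)]
disc1 scene [([258.7, 200.9], 0.86), ([281.5, 238.6], 0.82), ([319.7, 241.7], 0.59), ([298.6, 273.7], 0.56), ([209.8, 276.9], 0.25)]
disc1 top [([223.4, 345.3], 0.83), ([156.0, 358.4], 0.82), ([186.4, 336.7], 0.69), ([150.7, 328.0], 0.68), ([202.4, 108.8], 0.32)]
tile1 scene [([279.9, 308.0], 0.78), ([253.7, 278.3], 0.64), ([226.0, 244.7], 0.63)]
tile1 top [([185.2, 290.0], 0.92), ([231.7, 292.6], 0.88), ([145.5, 295.0], 0.63)]
coaster scene [([229.3, 315.4], 0.87), ([318.4, 113.9], 0.74)]
coaster top [([180.6, 243.5], 0.59), ([228.1, 434.2], 0.22)]
[... 187 characters left out ...]
[297.  276.3] 0.7 498 [297.5 274.3]
disc1 scene [250.9 343. ] 0.66 376 [247.8 344.6]
disc1 scene [318.1 239.5] 0.6 611 [320.1 240.4]
disc1 top [142.4 245. ] 0.83 323 [143.6 246.3]
disc1 top [156.2 362.9] 0.81 358 [153.8 362.2]
disc1 top [221.9 343.3] 0.8 378 [225.4 345.3]
disc1 top [187.1 337.4] 0.64 331 [187.7 337.5]
disc1 top [149.5 328. ] 0.6 330 [149.9 329. ]
tile1 scene [224.2 244.9] 0.93 389 [226.  243.8]
tile1 scene [251.5 277.6] 0.79 455 [251.4 278.6]
tile1 scene [278.6 306.1] 0.62 623 [278.2 308.7]
tile1 scene [175.2 364.3] 0.2 220 [169.  365.1]
tile1 top [180.8 291.5] 0.82 380 [182.1 291.8]
tile1 top [229.2 293.3] 0.77 436 [229.4 292.7]
tile1 top [145.  293.9] 0.6 435 [143.6 295.3]
```

View pics/topc1.png

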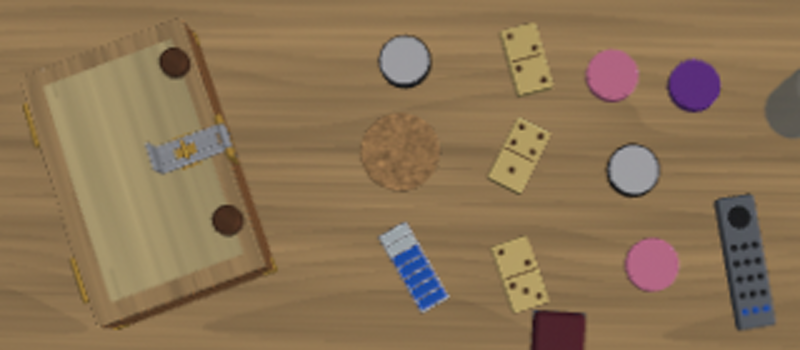

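View pics/scenec1.png

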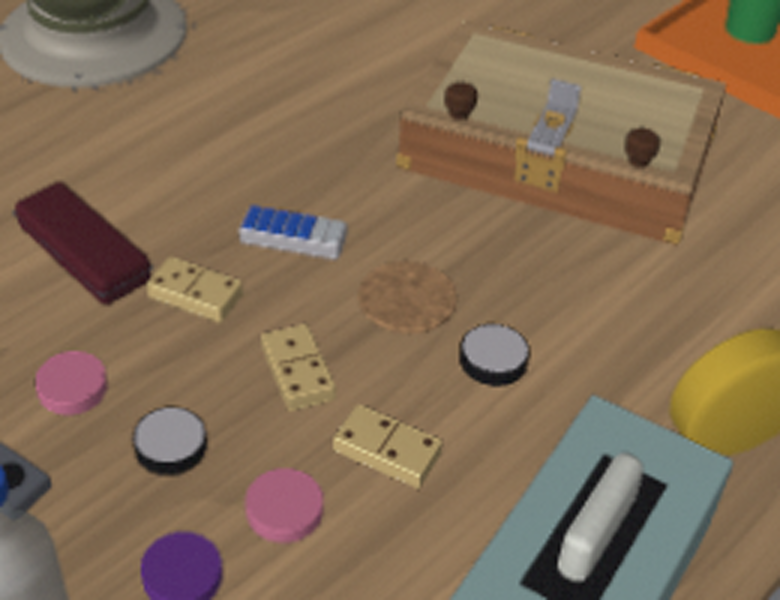

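Run:
```python
from h import *
# lid box corners case frame: front-left(+y) etc, z .072
L=np.array([[-.095,.145,.072],[-.095,-.145,.072],[.095,-.145,.072],[.095,.145,.072],[-.077,.09,.104],[-.077,-.09,.104]])
top=np.array([[227.2,193],[128,157.8],[150,95],[250.8,127],[208,176.2],[144.8,155]])
sc=np.array([[167.3,314],[193.3,410.7],[159.3,420.7],[142.3,339.3],[130+85/3,180+460/3],[130+133/3,180+642/3]])
def T(p,P):
    c,s=np.cos(p[2]),np.sin(p[2]); return P@np.array([[c,-s,0],[s,c,0],[0,0,1]]).T+[p[0],p[1],0]
def res(p,w=(1,1)): return np.r_[w[0]*(proj("top",T(p,L))-top).ravel(),w[1]*(proj("scene",T(p,L))-sc).ravel()]
for w in ((1,1),(1,0),(0,1)):
    s=least_squares(res,[.5,.4,1.87],args=(w,),loss="soft_l1"); print(w,s.x,np.degrees(s.x[2])); 
s=least_squares(res,[.5,.4,1.87],loss="soft_l1");print(np.round(res(s.x).reshape(-1,2),1).tolist())
np.save("case.npy",s.x)
im=cv2.resize(env.get_image("top")[110:260,85:205,::-1],None,fx=5,fy=5)
im2=cv2.resize(env.get_image("scene")[120:220,295:435,::-1],None,fx=5,fy=5)
C=[]
for z in (0,.072):
    q=[[-.095,.145,z],[-.095,-.145,z],[.095,-.145,z],[.095,.145,z]]
    for n,I,r0,c0 in (("top",im,110,85),("scene",im2,120,295)):
        pts=proj(n,T(s.x,np.array(q))); pp=np.round((pts[:,::-1]-[c0,r0])*5+2).astype(int)
        cv2.polylines(I,[pp],True,(0,0,255) if z else (255,0,0),1)
cv2.imwrite("pics/tfit.png",im);cv2.imwrite("pics/sfit.png",im2)
# pieces
for nm,h in (("disc1",.016),("tile1",.018)):
  for n in ("scene","top"):
    for x in env.silhouettes(n,nm)[:6]:
        pc=np.argwhere(x["region"]).mean(0)
        P=onz(n,pc,h*0.6)
        R=np.argwhere(x["region"]); Q=np.array([onz(n,r,h) for r in R])[:,:2]
        (cx,cy),(w,hh),a=cv2.minAreaRect((Q*1000).astype(np.float32))
        rgb=env.get_image(n)[x["region"]].mean(0)
        print(nm,n,np.round(P[:2]*1000),"rect",np.round([cx,cy,w,hh,a],0),rgb.astype(int),round(x["conf"],2))
print(env.observe()["time_s"])
```

```text
(1, 1) [0.53050455 0.20927443 1.94438853] 111.40525660900039
(1, 0) [0.52857978 0.20829972 1.94674816] 111.54045328418496
(0, 1) [0.53447757 0.21073978 1.92176172] 110.1088356038837
[[-1.2, -0.7], [-1.5, 0.9], [0.5, -1.0], [-0.0, -2.1], [-0.6, 0.3], [-1.0, 0.3], [-0.5, -1.5], [-0.6, -1.0], [-1.9, 0.8], [-6.1, -5.8], [0.9, -0.5], [0.5, -0.3]]
disc1 scene [ 554. -329.] rect [ 557. -331.   56.   68.   50.] [115 112 114] 0.88
disc1 scene [ 653. -399.] rect [ 656. -401.   60.   66.   47.] [ 83  47 108] 0.85
disc1 scene [ 661. -305.] rect [ 664. -306.   58.   64.   46.] [160  95 117] 0.77
disc1 scene [673. -68.] rect [676. -72.  59.  71.  41.] [112 108 110] 0.7
disc1 scene [ 446. -350.] rect [ 450. -353.   61.   72.   53.] [156  94 113] 0.58
disc1 scene [ 430. -201.] rect [ 435. -204.   89.   55.   20.] [159 139  97] 0.44
disc1 top [ 651. -395.] rect [ 650. -394.   59.   59.   45.] [ 88  47 116] 0.73
disc1 top [ 661. -302.] rect [ 660. -302.   62.   57.    0.] [170  98 122] 0.71
disc1 top [ 443. -345.] rect [ 441. -344.   57.   58.   46.] [173 100 126] 0.7
disc1 top [672. -64.] rect [670. -66.  59.  57.   1.] [135 134 136] 0.61
disc1 top [ 550. -326.] rect [ 548. -326.   54.   57.   45.] [142 142 145] 0.54
disc1 top [438. -81.] rect [437. -81.  98.  36.  31.] [ 87 110 156] 0.3
tile1 scene [ 431. -202.] rect [ 436. -206.   83.   53.   15.] [161 141  98] 0.89
tile1 scene [ 567. -200.] rect [ 569. -203.   46.   93.   64.] [155 134  93] 0.63
tile1 scene [ 309. -237.] rect [ 311. -240.   68.  184.   86.] [70 35 40] 0.56
tile1 top [ 430. -200.] rect [ 430. -200.   76.   41.   19.] [169 148  94] 0.91
tile1 top [ 564. -197.] rect [ 563. -196.   41.   79.   64.] [165 144  92] 0.74
tile1 top [ 676. -204.] rect [ 674. -203.   84.   47.   17.] [159 138  88] 0.59
2.6
```

View pics/tfit.png

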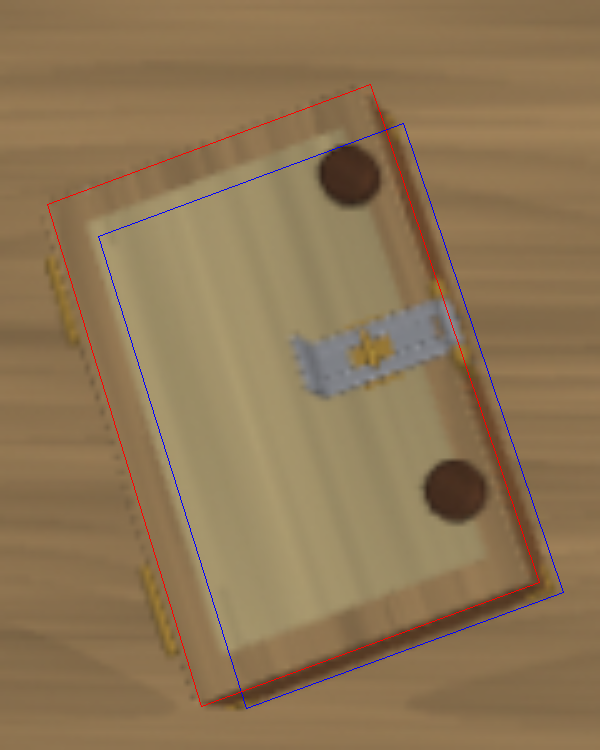

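View pics/sfit.png

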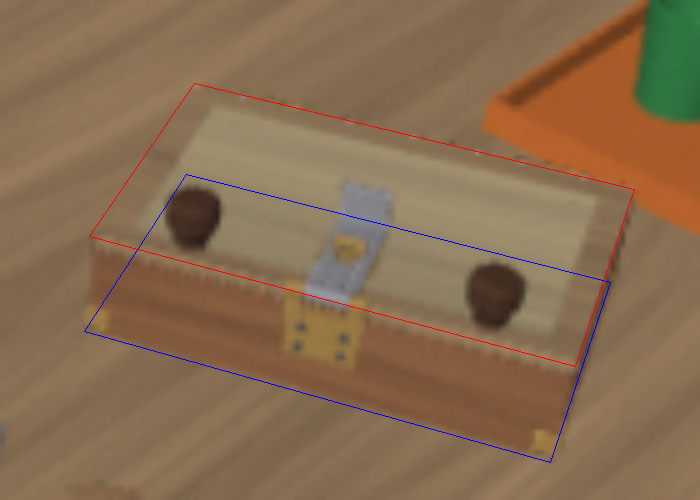

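```bash
cat >> h.py <<'E'
CP=np.load("case.npy")
def c2w(P):
    c,s=np.cos(CP[2]),np.sin(CP[2]); P=np.asarray(P,float)
    return np.array([CP[0]+c*P[0]-s*P[1],CP[1]+s*P[0]+c*P[1],P[2]])
def w2c(P):
    c,s=np.cos(CP[2]),np.sin(CP[2]); d=np.asarray(P)[:2]-CP[:2]
    return np.array([c*d[0]+s*d[1],-s*d[0]+c*d[1],P[2]])
def shift(Pw,yang=None):
    """tcp target world (m), optional desired tool-y world angle deg -> tool shift mm, spin rad"""
    o=env.observe(); R=np.array(o["tool_rot"]); d=R.T@(np.asarray(Pw)-o["position"])*1000
    sp=0
    if yang is not None:
        a=np.degrees(np.arctan2(R[1,1],R[0,1])); e=(yang-a+90)%180-90; sp=-np.radians(e)
    return np.round(d,1).tolist(), round(sp,3)
YC=np.degrees(CP[2])-90
def st():
    o=env.observe(); print("t",round(o["time_s"],1),"p",np.round(np.array(o["position"])*1000,1),"case",np.round(w2c(o["position"])*1000,1),"q",np.round(o["q"],0),"F",np.round(o["ft_force"],1),"w",round(o["grip_width"]*1000,1))
E
python3 - <<'E'
from h import *
print(proj("top",c2w([-.0245,0,.0975])),proj("scene",c2w([-.0245,0,.0935])), proj("top",c2w([-.056,0,.088])))
st(); print(shift(c2w([-.0245,0,.16]),YC), shift(c2w([-.0245,0,.077])))
E
```

```text
[[182.55227696 147.44526406]] [[160.28791062 367.16164066]] [[179.09213403 159.67928926]]
t 2.6 p [231.2 499.  231.3] case [379.  172.9 231.3] q [ 53.  22.  74.   0.  84. -12.] F [0.4 0.  0.1] w 85.5
([-411.1, -154.0, 71.3], np.float64(0.763)) ([-411.1, -154.0, 154.3], 0)
```

move_arm:
  moves:
    - [-140,-50,0,0.25]
    - [-280,-105,0,0.5]
    - [-411,-154,40,0.763]
    - [-411,-154,71,0.763]
    - [-411,-154,71,0.763]
    - [-411,-154,71,0.763]
    - [-411,-154,71,0.763]
    - [-411,-154,71,0.763]
    - [-411,-154,71,0.763]
    - [-411,-154,71,0.763]
    - [-411,-154,71,0.763]
    - [-411,-154,71,0.763]
    - [-411,-154,71,0.763]
    - [-411,-154,71,0.763]
  grip: 0.3

```text
time_s: 4.0
position: [0.5389, 0.1875, 0.1608]
tool_rot: [[-0.367, 0.93, 0.001], [0.93, 0.367, 0.0], [-0.0, 0.001, -1.0]]
ft_force: [-0.7, 0.5, 1.1]
grip_width: 0.0601
```

Run:
```python
from h import *
st(); print(shift(c2w([-.0245,0,.16]),YC), shift(c2w([-.0245,0,.077])))
crop("top","m1",110,260,85,265,4)
crop("scene","m1",80,220,290,450,4)
```

```text
t 4.0 p [538.9 187.5 160.8] case [-23.4   0.2 160.8] q [  7.  27.  78.   0.  75. -14.] F [-0.7  0.5  1.1] w 60.1
([-1.1, 0.2, 0.8], np.float64(0.002)) ([-1.1, 0.1, 83.8], 0)
```

View pics/scenem1.png

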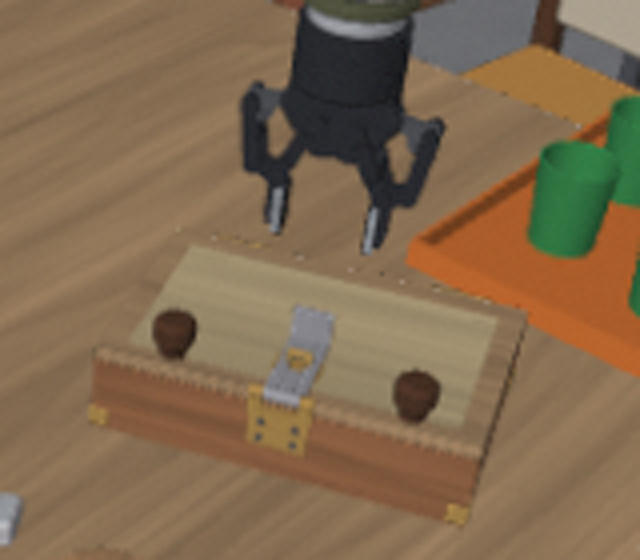

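move_arm:
  moves:
    - [-1,0,30,0]
    - [-1,0,60,0]
    - [-1,0,75,0]
    - [-1,0,81,0]
    - [-1,0,81,0]

```text
time_s: 4.6
position: [0.5396, 0.1858, 0.0791]
tool_rot: [[-0.366, 0.931, -0.001], [0.931, 0.366, -0.0], [0.0, -0.001, -1.0]]
ft_force: [0.2, 0.1, 0.7]
grip_width: 0.06
```

move_arm:
  moves:
    - [0,0,0,0]
    - [0,0,0,0]
    - [0,0,0,0]
    - [0,0,0,0]
    - [0,0,0,0]
    - [0,0,0,0]
  grip: 1
  grip_force: 25

```text
time_s: 5.2
position: [0.5413, 0.1862, 0.0807]
tool_rot: [[-0.365, 0.931, 0.005], [0.931, 0.365, 0.001], [-0.0, 0.005, -1.0]]
ft_force: [4.2, 4.1, 0.4]
grip_width: 0.0286
```

Run:
```python
from h import *
st()
p=w2c(env.observe()["position"])
# arc rows for hasp: grasp pt r
import math
def r(t,h=.018): return np.array([.0745*math.cos(t)-h*math.sin(t), .0745*math.sin(t)+h*math.cos(t)])
for d in range(0,176,9):
    t=math.radians(d); q=(r(t)-r(0))*1000
    print([round(q[0]),0,round(-q[1])],end=",")
```

```text
t 5.2 p [541.3 186.2  80.7] case [-25.4  -1.6  80.7] q [  7.  32.  83.   0.  64. -14.] F [4.2 4.1 0.4] w 28.6
[0, 0, 0],[-4, 0, -11],[-9, 0, -22],[-16, 0, -32],[-25, 0, -40],[-35, 0, -47],[-45, 0, -53],[-57, 0, -57],[-69, 0, -58],[-81, 0, -58],[-92, 0, -56],[-104, 0, -53],[-115, 0, -47],[-124, 0, -40],[-133, 0, -32],[-140, 0, -22],[-145, 0, -11],[-149, 0, 0],[-151, 0, 12],[-151, 0, 24],
```

move_arm:
  moves:
    - [-2,0,-5,0]
    - [-4,0,-11,0]
    - [-6,0,-16,0]
    - [-9,0,-22,0]
    - [-12,0,-27,0]
    - [-16,0,-32,0]
    - [-20,0,-36,0]
    - [-25,0,-40,0]
    - [-30,0,-44,0]
    - [-35,0,-47,0]
    - [-40,0,-50,0]
    - [-45,0,-53,0]

```text
time_s: 6.4
position: [0.5579, 0.144, 0.133]
tool_rot: [[-0.365, 0.931, 0.005], [0.931, 0.365, 0.001], [-0.001, 0.005, -1.0]]
ft_force: [10.5, 2.7, -7.3]
grip_width: 0.0291
```

Run:
```python
from h import *
st()
crop("scene","m2",80,220,290,450,4)
```

```text
t 6.4 p [557.9 144.  133. ] case [-70.8  -1.6 133. ] q [  3.  29.  79.   0.  71. -19.] F [10.5  2.7 -7.3] w 29.1
```

View pics/scenem2.png

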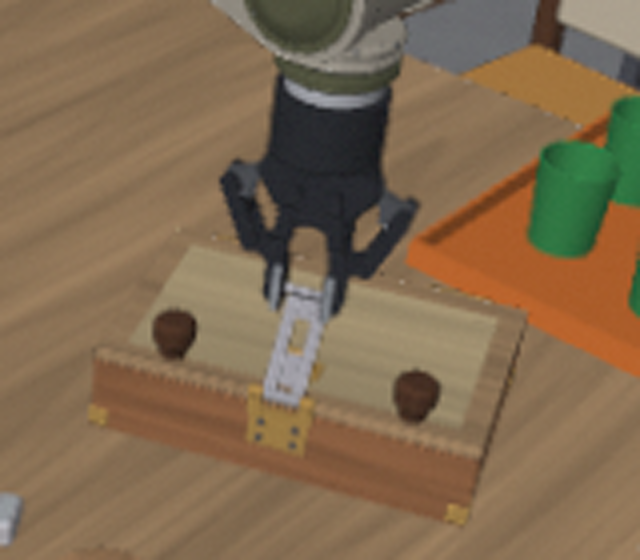

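move_arm:
  moves:
    - [-6,1,-2,0]
    - [-12,1,-4,0]
    - [-18,1,-5,0]
    - [-24,1,-5,0]
    - [-36,1,-5,0]
    - [-47,1,-3,0]
    - [-59,1,0,0]
    - [-70,1,6,0]
    - [-79,1,13,0]
    - [-88,1,21,0]
    - [-95,1,31,0]
    - [-100,1,42,0]
    - [-104,1,53,0]
    - [-106,1,65,0]
    - [-106,1,65,0]

```text
time_s: 7.95
position: [0.5977, 0.0437, 0.0672]
tool_rot: [[-0.364, 0.931, 0.004], [0.931, 0.364, -0.002], [-0.003, 0.003, -1.0]]
ft_force: [7.6, -1.9, 3.7]
grip_width: 0.0291
```

move_arm:
  moves:
    - [0,0,0,0]
    - [0,0,0,0]
    - [0,0,0,0]
    - [0,0,0,0]
    - [0,0,-40,0]
    - [0,0,-80,0]
    - [0,0,-110,0]
  grip: 0.3

```text
time_s: 8.65
position: [0.5959, 0.0455, 0.1797]
tool_rot: [[-0.366, 0.931, 0.002], [0.931, 0.366, -0.0], [-0.001, 0.001, -1.0]]
ft_force: [0.1, -0.1, -0.7]
grip_width: 0.0602
```

Run:
```python
from h import *
st()
print(shift(c2w([-.077,.09,.17])))
crop("scene","m3",80,220,290,450,4)
```

```text
t 8.7 p [595.9  45.5 179.7] case [-176.4   -1.1  179.7] q [ -7.  29.  71.  -0.  80. -28.] F [ 0.1 -0.1 -0.7] w 60.2
([99.4, -91.1, 9.5], 0)
```

View pics/scenem3.png

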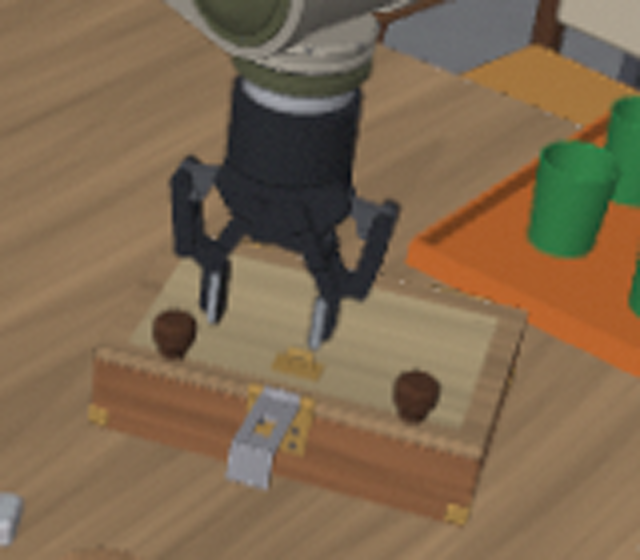

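move_arm:
  moves:
    - [40,-40,0,0]
    - [80,-75,10,0]
    - [99,-91,10,0]
    - [99,-91,40,0]
    - [99,-91,75,0]
    - [99,-91,92,0]
    - [99,-91,102,0]
    - [99,-91,102,0]
    - [99,-91,102,0]

```text
time_s: 9.6
position: [0.4754, 0.1043, 0.076]
tool_rot: [[-0.365, 0.931, 0.001], [0.931, 0.365, -0.0], [-0.0, 0.001, -1.0]]
ft_force: [-0.3, 0.9, -0.9]
grip_width: 0.0599
```

Run:
```python
from h import *
st()
crop("scene","m4",80,220,290,450,4)
```

```text
t 9.6 p [475.4 104.3  76. ] case [-77.6  89.6  76. ] q [ -2.  26.  97.  -0.  57. -23.] F [-0.3  0.9 -0.9] w 59.9
```

View pics/scenem4.png

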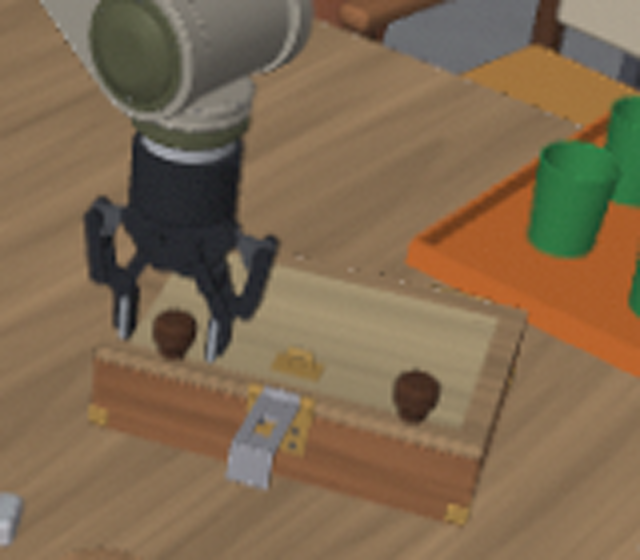

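move_arm:
  moves:
    - [0,0,0,0]
    - [0,0,0,0]
    - [0,0,0,0]
    - [0,0,0,0]
    - [0,0,0,0]
    - [0,0,0,0]
  grip: 1
  grip_force: 40

```text
time_s: 10.25
position: [0.4769, 0.1048, 0.0765]
tool_rot: [[-0.365, 0.931, 0.005], [0.931, 0.365, 0.001], [-0.001, 0.005, -1.0]]
ft_force: [4.3, 4.7, 2.2]
grip_width: 0.0302
```

Run:
```python
from h import *
import math
st()
p=w2c(env.observe()["position"])
g0=np.array([p[0]-.095, p[2]+.0187-.062]); print(g0)
for d in np.arange(5,101,5):
    t=-math.radians(d); c,s=math.cos(t),math.sin(t)
    # opening: front (-x) goes up
    q=np.array([c*g0[0]-s*g0[1], s*g0[0]+c*g0[1]])-g0
    print(d,[round(q[0]*1000),0,round(-q[1]*1000)])
```

```text
t 10.2 p [476.9 104.8  76.5] case [-77.7  88.   76.5] q [ -2.  26.  97.   0.  56. -23.] F [4.3 4.7 2.2] w 30.2
[-0.1726778  0.0332068]
5 [4, 0, -15]
10 [8, 0, -29]
15 [14, 0, -44]
20 [22, 0, -57]
25 [30, 0, -70]
30 [40, 0, -82]
35 [50, 0, -93]
40 [62, 0, -103]
45 [74, 0, -112]
50 [87, 0, -120]
55 [101, 0, -127]
60 [115, 0, -133]
65 [130, 0, -137]
70 [145, 0, -140]
75 [160, 0, -142]
80 [175, 0, -143]
85 [191, 0, -142]
90 [206, 0, -139]
95 [221, 0, -136]
100 [235, 0, -131]
```

move_arm:
  moves:
    - [2,0,-7,0]
    - [4,0,-15,0]
    - [6,0,-22,0]
    - [8,0,-29,0]
    - [11,0,-37,0]
    - [14,0,-44,0]
    - [18,0,-51,0]
    - [22,0,-57,0]
    - [26,0,-64,0]
    - [30,0,-70,0]
    - [35,0,-76,0]
    - [40,0,-82,0]
    - [45,0,-88,0]
    - [50,0,-93,0]
    - [56,0,-98,0]
    - [62,0,-103,0]
    - [68,0,-108,0]
    - [74,0,-112,0]
    - [74,0,-112,0]

```text
time_s: 12.15
position: [0.4499, 0.1732, 0.1892]
tool_rot: [[-0.366, 0.931, 0.007], [0.931, 0.366, -0.001], [-0.003, 0.006, -1.0]]
ft_force: [5.0, -2.1, 6.2]
grip_width: 0.0306
```

Run:
```python
from h import *
st()
crop("scene","m5",40,220,260,460,4)
```

```text
t 12.2 p [449.9 173.2 189.2] case [ -4.2  88.2 189.2] q [  7.  17.  89.  -0.  73. -14.] F [ 5.  -2.1  6.2] w 30.6
```

View pics/scenem5.png

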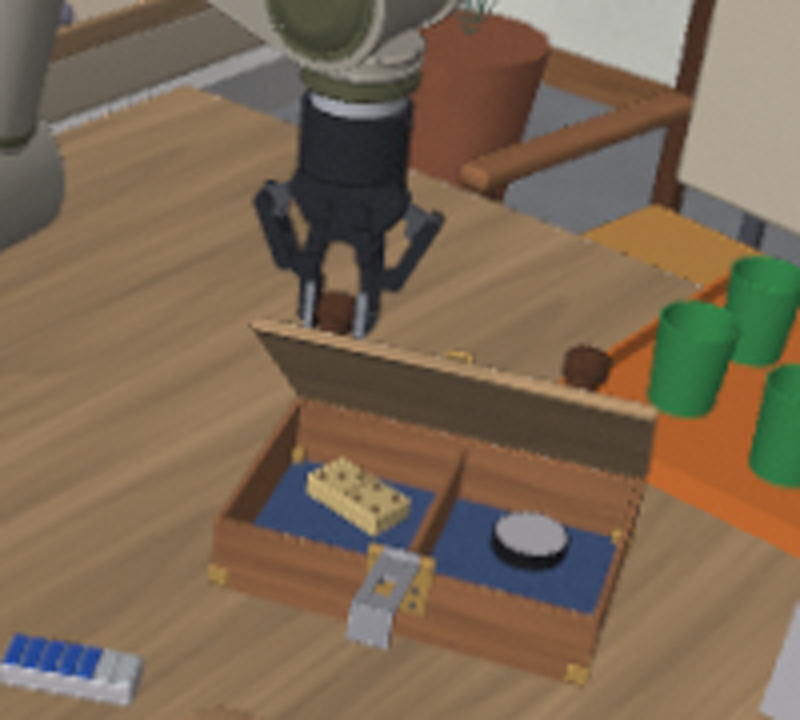

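move_arm:
  moves:
    - [6,0,-4,0]
    - [13,0,-8,0]
    - [20,0,-12,0]
    - [27,0,-15,0]
    - [34,0,-18,0]
    - [41,0,-21,0]
    - [48,0,-23,0]
    - [56,0,-25,0]
    - [64,0,-27,0]
    - [71,0,-28,0]
    - [79,0,-29,0]
    - [86,0,-30,0]
    - [94,0,-31,0]
    - [101,0,-31,0]
    - [109,0,-31,0]
    - [117,0,-30,0]
    - [132,0,-27,0]
    - [147,0,-24,0]
    - [156,0,-21,0]
    - [156,0,-21,0]

```text
time_s: 14.2
position: [0.3918, 0.3203, 0.2103]
tool_rot: [[-0.366, 0.93, 0.006], [0.93, 0.366, 0.004], [0.002, 0.007, -1.0]]
ft_force: [1.2, 6.4, 8.4]
grip_width: 0.0301
```

Run:
```python
from h import *
st()
crop("scene","m6",40,220,260,460,4)
```

```text
t 14.2 p [391.8 320.3 210.3] case [154.   88.6 210.3] q [26. 18. 84.  0. 78.  4.] F [1.2 6.4 8.4] w 30.1
```

View pics/scenem6.png

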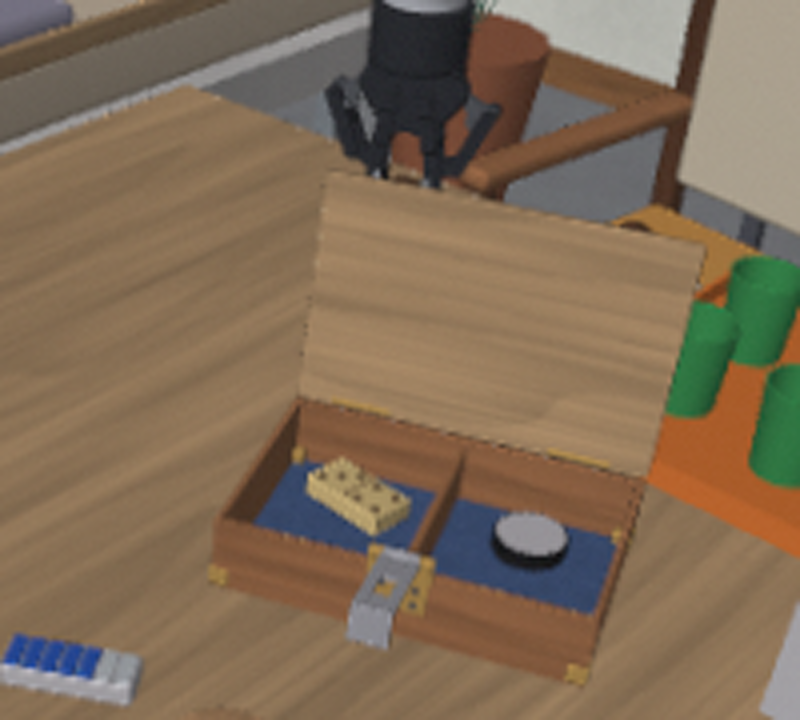

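move_arm:
  moves:
    - [0,0,0,0]
    - [0,0,0,0]
    - [0,0,0,0]
    - [0,0,0,0]
    - [0,0,-20,0]
    - [0,0,-50,0]
    - [0,0,-90,0]
    - [0,0,-130,0]
    - [0,0,-130,0]
  grip: 0.3

```text
time_s: 15.15
position: [0.392, 0.3189, 0.3433]
tool_rot: [[-0.365, 0.931, 0.009], [0.931, 0.365, 0.004], [0.001, 0.01, -1.0]]
ft_force: [-0.2, 0.2, -0.4]
grip_width: 0.06
```

```bash
cat >> h.py <<'E'
def edge_refine(n,kind,xyyaw,hw=9):
    pass
def pieces():
    """world estimates of discs (white) and tiles, per camera"""
    for nm,h in (("disc1",.016),("tile1",.018)):
      for n in ("top","scene"):
        im=env.get_image(n)
        for x in env.silhouettes(n,nm)[:9]:
            m=x["region"]; rgb=im[m].mean(0)
            sat=rgb.max()-rgb.min()
            if nm=="disc1" and sat>25: continue
            if nm=="tile1" and rgb[0]<120: continue
            P=onz(n,np.argwhere(m).mean(0),h*0.6)
            Q=np.array([onz(n,r,h) for r in np.argwhere(m)])[:,:2]
            rc=cv2.minAreaRect((Q*1000).astype(np.float32)); b=cv2.boxPoints(rc)
            e=[b[1]-b[0],b[2]-b[1]]; l=max(e,key=np.linalg.norm)
            print(nm,n,"c",np.round(P[:2]*1000),"case",np.round(w2c(P)[:2]*1000),"len",np.round([np.linalg.norm(v) for v in e]),"longax",round(np.degrees(np.arctan2(l[1],l[0]))%180,1),"conf",round(x["conf"],2))
E
python3 - <<'E'
from h import *
st()
pieces()
crop("top","m7",60,330,60,400,2.3)
st()
E
```

```text
t 15.2 p [392.  318.9 343.3] case [152.6  89.  343.3] q [26. 14. 68. -0. 98.  4.] F [-0.2  0.2 -0.4] w 60.0
disc1 top c [671. -64.] case [-306.  -32.] len [63. 64.] longax 45.7 conf 0.64
disc1 top c [ 550. -324.] case [-504.  176.] len [57. 54.] longax 135.9 conf 0.6
disc1 scene c [672. -69.] case [-311.  -31.] len [66. 62.] longax 135.8 conf 0.94
disc1 scene c [ 553. -328.] case [-509.  175.] len [68. 56.] longax 139.6 conf 0.7
tile1 top c [ 562. -197.] case [-390.  119.] len [79. 41.] longax 154.5 conf 0.84
tile1 top c [ 431. -199.] case [-344.  242.] len [44. 79.] longax 17.4 conf 0.6
tile1 top c [ 676. -204.] case [-438.   16.] len [44. 81.] longax 14.1 conf 0.58
tile1 scene c [ 432. -201.] case [-347.  241.] len [57. 90.] longax 20.6 conf 0.82
tile1 scene c [ 566. -200.] case [-394.  116.] len [88. 44.] longax 152.9 conf 0.78
tile1 scene c [ 677. -207.] case [-441.   16.] len [56. 83.] longax 17.1 conf 0.72
t 15.6 p [390.8 318.4 337.7] case [152.5  90.2 337.7] q [26. 14. 69. -0. 98.  4.] F [-0.1 -0.9  0.9] w 59.9
```

View pics/topm7.png

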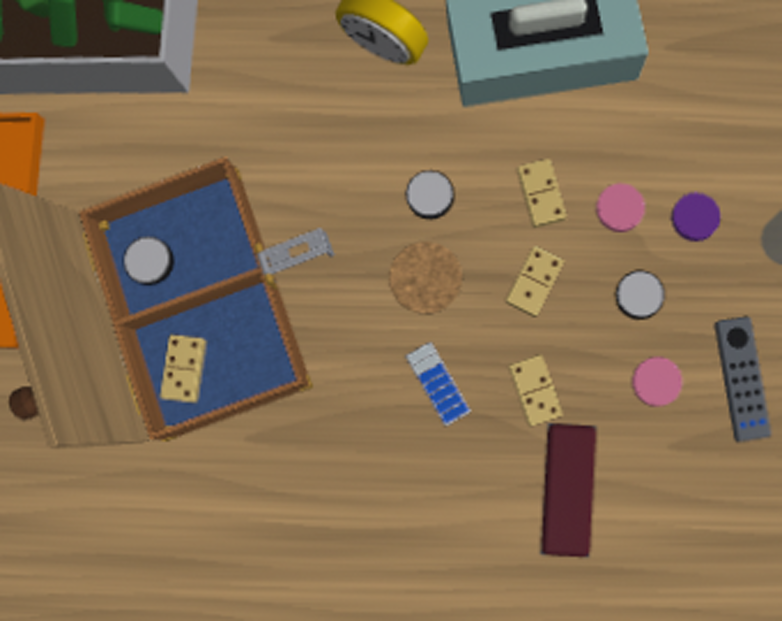

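Run:
```python
from h import *
for n,rc,z in (("top",(60+368/2.3,60+184/2.3),.024),("top",(60+260/2.3,60+147/2.3),.022)):
    print(np.round(w2c(onz(n,rc,z))*1000))
for a in ((335,172),(337,206),(397,196),(400,162)):
    print(np.round(w2c(onz("top",(60+a[0]/2.3,60+a[1]/2.3),.024))*1000))
```

```text
[44. 72. 24.]
[ 48. -71.  22.]
[46. 29. 24.]
[ 7. 46. 24.]
[ 41. 110.  24.]
[ 81. 100.  24.]
```

Run:
```python
from h import *
st()
print(shift([.672,-.066,.06],YC+90),shift([.672,-.066,.002]))
```

```text
t 15.6 p [390.8 318.4 337.7] case [152.5  90.2 337.7] q [26. 14. 69. -0. 98.  4.] F [-0.1 -0.9  0.9] w 59.9
([-460.5, 121.7, 277.6], np.float64(-1.57)) ([-460.5, 121.8, 335.6], 0)
```

move_arm:
  moves:
    - [-45,12,0,0.15]
    - [-90,24,0,0.3]
    - [-135,36,0,0.45]
    - [-180,48,0,0.6]
    - [-225,60,20,0.75]
    - [-270,72,60,0.9]
    - [-315,84,100,1.05]
    - [-360,96,150,1.2]
    - [-405,107,190,1.35]
    - [-440,117,230,1.5]
    - [-460,122,270,1.57]
    - [-460,122,278,1.57]
    - [-460,122,278,1.57]
    - [-460,122,278,1.57]
    - [-460,122,278,1.57]
  grip: 0

```text
time_s: 17.1
position: [0.6729, -0.0645, 0.0621]
tool_rot: [[0.93, 0.367, 0.002], [0.367, -0.93, -0.0], [0.002, 0.001, -1.0]]
ft_force: [0.4, -0.6, 0.4]
grip_width: 0.0852
```

Run:
```python
from h import *
st()
print(shift([.672,-.066,.06],YC+90),shift([.672,-.066,.002]))
crop("scene","m8",150,330,220,420,4)
```

```text
t 17.1 p [672.9 -64.5  62.1] case [-306.9  -32.7   62.1] q [-15.  43.  65.   0.  72.  53.] F [ 0.4 -0.6  0.4] w 85.2
([-1.4, 1.0, 2.1], np.float64(0.002)) ([-1.5, 1.0, 60.1], 0)
```

View pics/scenem8.png

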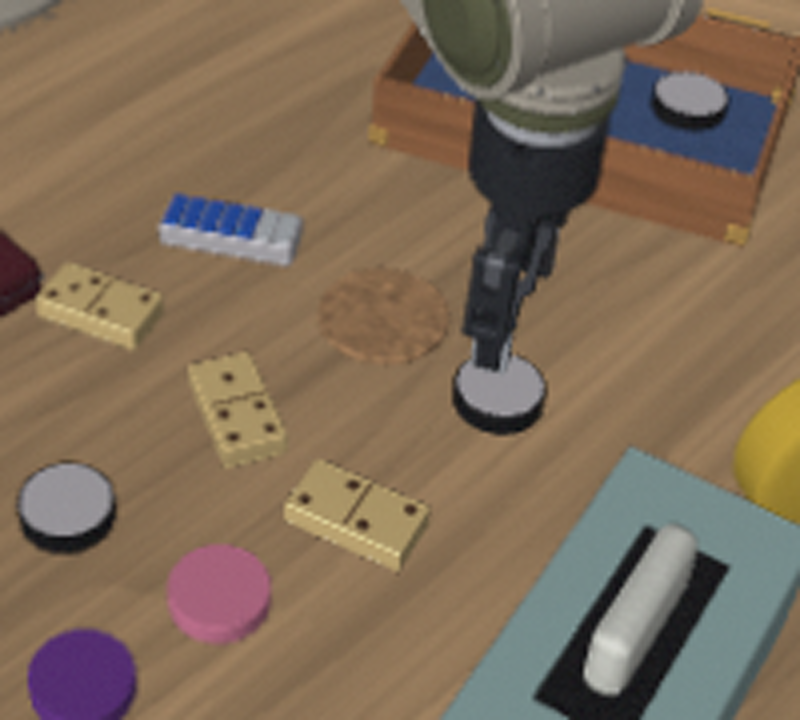

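move_arm:
  moves:
    - [-1,1,30,0]
    - [-1,1,50,0]
    - [-1,1,60,0]
    - [-1,1,60,0]

```text
time_s: 17.55
position: [0.6718, -0.0658, 0.0006]
tool_rot: [[0.93, 0.367, -0.0], [0.367, -0.93, 0.0], [-0.0, -0.0, -1.0]]
ft_force: [-0.7, 0.7, 0.1]
grip_width: 0.0854
```

move_arm:
  moves:
    - [0,0,0,0]
    - [0,0,0,0]
    - [0,0,0,0]
    - [0,0,0,0]
    - [0,0,0,0]
    - [0,0,-20,0]
    - [0,0,-60,0]
    - [0,0,-110,0]
    - [0,0,-130,0]
    - [0,0,-130,0]
  grip: 1
  grip_force: 50

```text
time_s: 18.55
position: [0.6735, -0.0668, 0.1353]
tool_rot: [[0.93, 0.366, 0.008], [0.366, -0.931, -0.002], [0.007, 0.005, -1.0]]
ft_force: [-0.5, -0.4, -0.6]
grip_width: 0.0576
```

Run:
```python
from h import *
st()
print(shift(c2w([-.042,-.037,.13]),YC+90))
crop("scene","m9",100,330,220,460,3.2)
```

```text
t 18.6 p [673.5 -66.8 135.3] case [-309.2  -32.4  135.3] q [-16.  39.  61.   0.  80.  53.] F [-0.5 -0.4 -0.6] w 57.6
([5.0, -267.2, 4.0], np.float64(0.001))
```

View pics/scenem9.png

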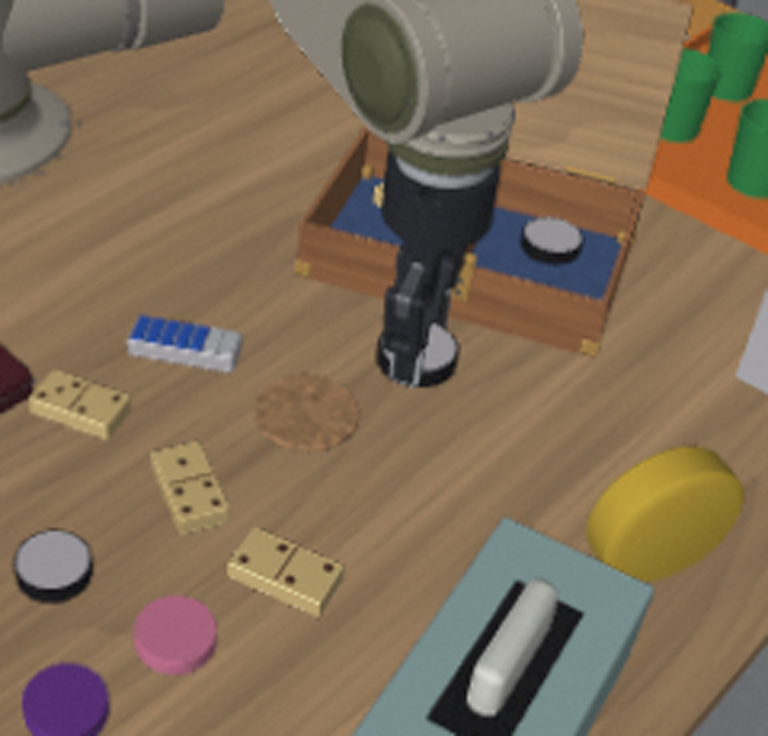

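move_arm:
  moves:
    - [12,-45,0,0]
    - [25,-90,0,0]
    - [38,-135,0,0]
    - [50,-180,0,0]
    - [62,-225,0,0]
    - [70,-255,0,0]
    - [73,-267,4,0]
    - [73,-267,4,0]
    - [73,-267,4,0]
    - [73,-267,4,0]
    - [73,-267,4,0]

```text
time_s: 19.7
position: [0.6426, 0.2073, 0.1263]
tool_rot: [[0.931, 0.364, 0.0], [0.364, -0.931, -0.0], [-0.0, 0.0, -1.0]]
ft_force: [0.1, 0.5, -1.4]
grip_width: 0.0577
```

Run:
```python
from h import *
st()
print(shift(c2w([-.042,-.105,.008]),YC+90))
crop("scene","m10",100,250,280,460,4)
```

```text
t 19.7 p [642.6 207.3 126.3] case [ -42.8 -103.6  126.3] q [ 8. 39. 61. -0. 80. 76.] F [ 0.1  0.5 -1.4] w 57.7
([1.4, -0.8, 118.3], np.float64(-0.001))
```

View pics/scenem10.png

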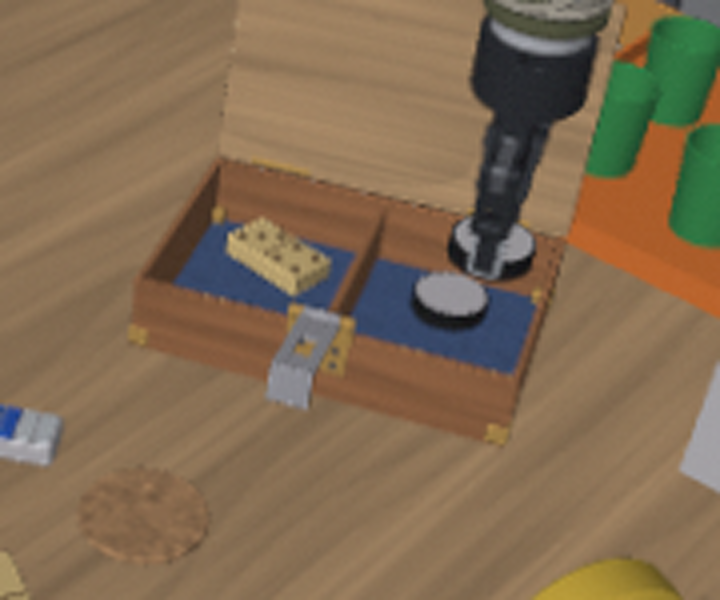

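Run:
```python
from h import *
print(np.round(w2c(onz("scene",(173.7,392.5),.022))*1000), np.round(w2c(onz("scene",(100+250/4,280+279/4),.024))*1000))
for p in ([-.042,-.105,.022],[-.042,-.037,.022]):
  print(proj("scene",c2w(p)), (proj("scene",c2w(p))-[100,280])*4)
```

```text
[ 42. -74.  22.] [41. 67. 24.]
[[191.82934969 396.48847442]] [[367.31739878 465.95389769]]
[[185.84431762 374.32297989]] [[343.37727048 377.29191958]]
```

move_arm:
  moves:
    - [1,-1,40,0]
    - [1,-1,75,0]
    - [1,-1,95,0]
    - [1,-1,105,0]
    - [1,-1,112,0]
    - [1,-1,117,0]
    - [1,-1,117,0]

```text
time_s: 20.45
position: [0.6437, 0.2099, 0.0171]
tool_rot: [[0.931, 0.366, 0.006], [0.366, -0.931, -0.001], [0.005, 0.003, -1.0]]
ft_force: [-22.2, -2.9, 42.7]
grip_width: 0.0577
```

move_arm:
  moves:
    - [0,0,0,0]
    - [0,0,0,0]
    - [0,0,0,0]
    - [0,0,-20,0]
    - [0,0,-60,0]
    - [0,0,-110,0]
    - [0,0,-120,0]
    - [0,0,-120,0]
  grip: 0.2

```text
time_s: 21.25
position: [0.6439, 0.2099, 0.1327]
tool_rot: [[0.931, 0.366, 0.006], [0.366, -0.931, 0.001], [0.006, 0.002, -1.0]]
ft_force: [0.3, -0.8, -0.3]
grip_width: 0.0683
```

Run:
```python
from h import *
st()
pieces()
crop("scene","m11",100,250,280,460,4)
print(shift([.552,-.326,.06],YC+90))
```

```text
t 21.2 p [643.9 209.9 132.7] case [ -40.8 -105.9  132.7] q [ 8. 39. 61. -0. 80. 77.] F [ 0.3 -0.8 -0.3] w 68.3
disc1 top c [ 551. -324.] case [-504.  176.] len [55. 52.] longax 135.6 conf 0.89
disc1 top c [642. 216.] case [ -35. -106.] len [56. 64.] longax 47.2 conf 0.73
disc1 scene c [ 553. -328.] case [-509.  176.] len [68. 56.] longax 139.6 conf 0.63
disc1 scene c [578. 283.] case [ 51. -71.] len [78. 59.] longax 123.4 conf 0.29
tile1 top c [ 676. -204.] case [-438.   15.] len [46. 83.] longax 16.7 conf 0.89
tile1 top c [ 431. -199.] case [-344.  242.] len [42. 78.] longax 19.1 conf 0.72
tile1 top c [ 563. -196.] case [-389.  117.] len [79. 44.] longax 154.5 conf 0.7
tile1 scene c [ 567. -200.] case [-394.  116.] len [90. 45.] longax 153.8 conf 0.91
tile1 scene c [ 430. -201.] case [-346.  243.] len [57. 89.] longax 17.8 conf 0.74
tile1 scene c [ 678. -207.] case [-441.   15.] len [56. 83.] longax 16.2 conf 0.57
([-280.4, 465.6, 68.8], np.float64(0.001))
```

View pics/scenem11.png

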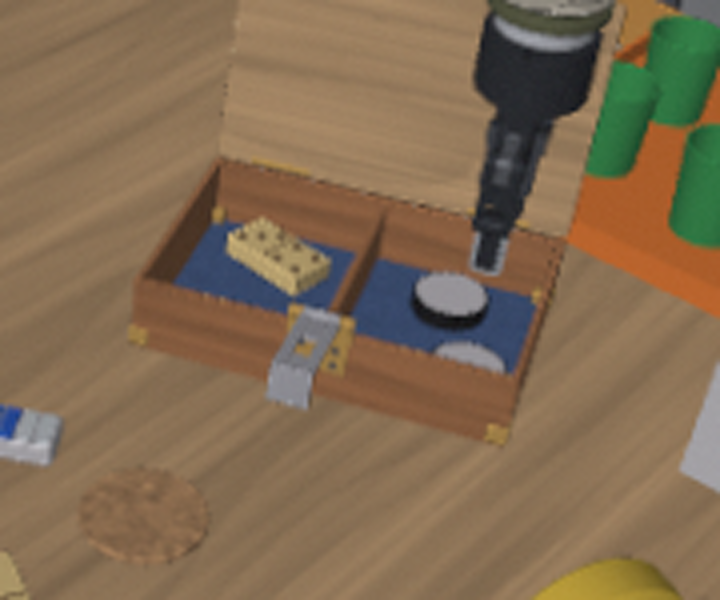

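move_arm:
  moves:
    - [-28,46,0,0]
    - [-56,92,0,0]
    - [-84,138,0,0]
    - [-112,184,0,0]
    - [-140,230,0,0]
    - [-168,276,0,0]
    - [-196,322,0,0]
    - [-224,372,0,0]
    - [-252,420,20,0]
    - [-275,458,50,0]
    - [-280,466,69,0]
    - [-280,466,69,0]
    - [-280,466,69,0]
    - [-280,466,69,0]
  grip: 0

```text
time_s: 23.1
position: [0.5533, -0.3253, 0.061]
tool_rot: [[0.93, 0.367, 0.001], [0.367, -0.93, -0.0], [0.001, 0.0, -1.0]]
ft_force: [-0.0, 0.6, -0.4]
grip_width: 0.0852
```

Run:
```python
from h import *
st()
print(shift([.552,-.326,.06],YC+90))
crop("scene","m12",180,330,180,340,4)
crop("top","m12",110,260,85,235,5)
```

```text
t 23.1 p [ 553.3 -325.3   61. ] case [-506.   173.9   61. ] q [-41.  40.  72.   0.  68.  27.] F [-0.   0.6 -0.4] w 85.2
([-1.5, 0.2, 1.0], np.float64(0.002))
```

View pics/scenem12.png

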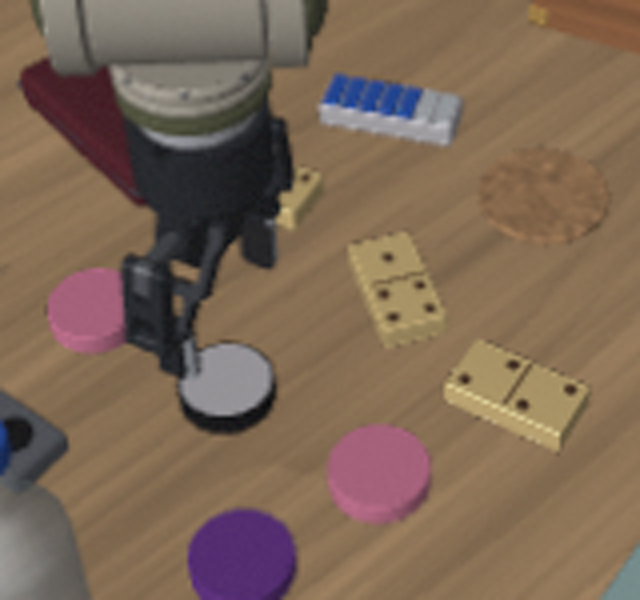

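View pics/topm12.png

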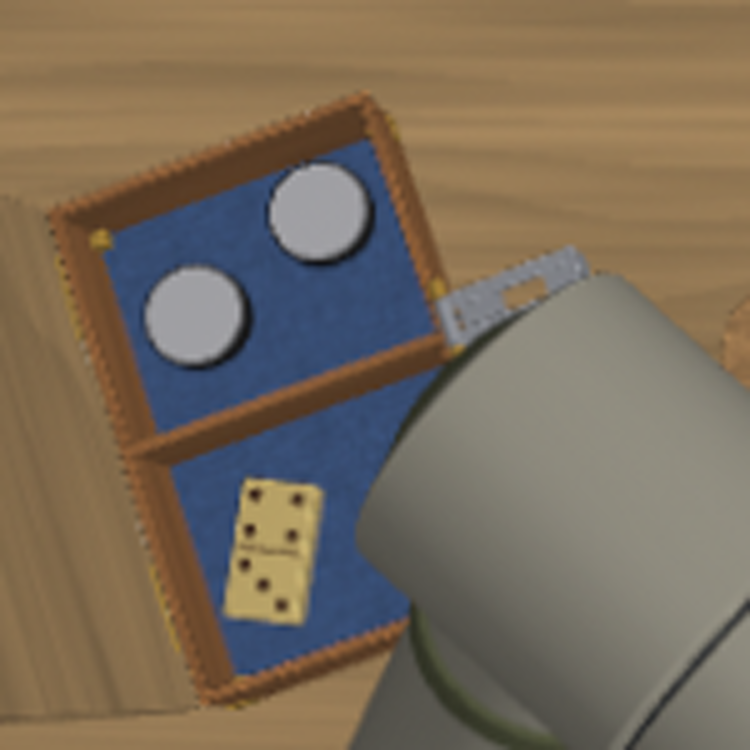

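Run:
```python
from h import *
f=lambda x,y,z:np.round(w2c(onz("top",(110+y/5,85+x/5),z))*1000)
print("d1",f(318,213,.022),"home",f(195,315,.022),"tile",f(275,552,.024))
print("rim corners FR",f(368,95,.062),"BR",f(55,212,.062),"BL",f(207,702,.062))
print("divider top front",f(428,345,.057),"back",f(140,450,.057), "floor corner front-div",f(437,333,.006),"floor right-back",f(105,235,.006),"floor FR",f(375,137,.006))
```

```text
d1 [ -37. -102.   22.] home [ 47. -71.  22.] tile [44. 73. 24.]
rim corners FR [ -91. -142.   62.] BR [  94. -142.   62.] BL [ 94. 144.  62.]
divider top front [-78.   2.  57.] back [89.  1. 57.] floor corner front-div [-77. -17.   6.] floor right-back [  88. -140.    6.] floor FR [ -79. -139.    6.]
```

move_arm:
  moves:
    - [-1,0,30,0]
    - [-1,0,50,0]
    - [-1,0,59,0]
    - [-1,0,59,0]

```text
time_s: 23.6
position: [0.552, -0.3255, 0.0011]
tool_rot: [[0.93, 0.367, -0.001], [0.367, -0.93, 0.001], [-0.0, -0.001, -1.0]]
ft_force: [0.0, -0.1, 0.0]
grip_width: 0.0855
```

move_arm:
  moves:
    - [0,0,0,0]
    - [0,0,0,0]
    - [0,0,0,0]
    - [0,0,0,0]
    - [0,0,0,0]
    - [0,0,-20,0]
    - [0,0,-60,0]
    - [0,0,-110,0]
    - [0,0,-130,0]
    - [0,0,-130,0]
  grip: 1
  grip_force: 50

```text
time_s: 24.6
position: [0.5531, -0.3274, 0.136]
tool_rot: [[0.931, 0.366, 0.006], [0.366, -0.931, -0.005], [0.004, 0.007, -1.0]]
ft_force: [0.1, -0.3, 0.4]
grip_width: 0.0575
```

Run:
```python
from h import *
st()
print(shift(c2w([-.012,-.039,.14]),YC+90+20))
```

```text
t 24.6 p [ 553.1 -327.4  136. ] case [-507.9  174.9  136. ] q [-41.  35.  67.   0.  77.  27.] F [ 0.1 -0.3  0.4] w 57.5
([214.6, -495.6, -6.8], np.float64(-0.348))
```

move_arm:
  moves:
    - [19,-45,0,0]
    - [38,-90,0,0]
    - [58,-135,0,0]
    - [77,-180,0,0]
    - [96,-225,0,0]
    - [116,-270,0,-0.05]
    - [136,-315,0,-0.1]
    - [155,-360,0,-0.2]
    - [175,-405,0,-0.3]
    - [195,-450,0,-0.35]
    - [208,-480,-5,-0.35]
    - [215,-496,-7,-0.35]
    - [215,-496,-7,-0.35]
    - [215,-496,-7,-0.35]
    - [215,-496,-7,-0.35]
    - [215,-496,-7,-0.35]

```text
time_s: 26.2
position: [0.5705, 0.2124, 0.1382]
tool_rot: [[0.75, 0.662, -0.0], [0.662, -0.75, -0.0], [-0.0, -0.0, -1.0]]
ft_force: [0.1, -1.9, 0.4]
grip_width: 0.0575
```

Run:
```python
from h import *
st()
print(shift(c2w([-.012,-.039,.07]),YC+90+20),shift(c2w([-.012,-.039,.011]),YC+90+20))
p=env.observe()["position"]
print("expected disc top ctr scene",(proj("scene",np.array(p)+[0,0,.016])-[100,280])*4)
crop("scene","m13",80,230,280,460,4)
```

```text
t 26.2 p [570.5 212.4 138.2] case [-11.7 -38.4 138.2] q [ 9. 32. 73. -0. 75. 58.] F [ 0.1 -1.9  0.4] w 57.5
([0.5, 0.5, 68.2], np.float64(0.0)) ([0.6, 0.5, 127.2], np.float64(0.0))
expected disc top ctr scene [[175.06765958 416.30918389]]
```

View pics/scenem13.png

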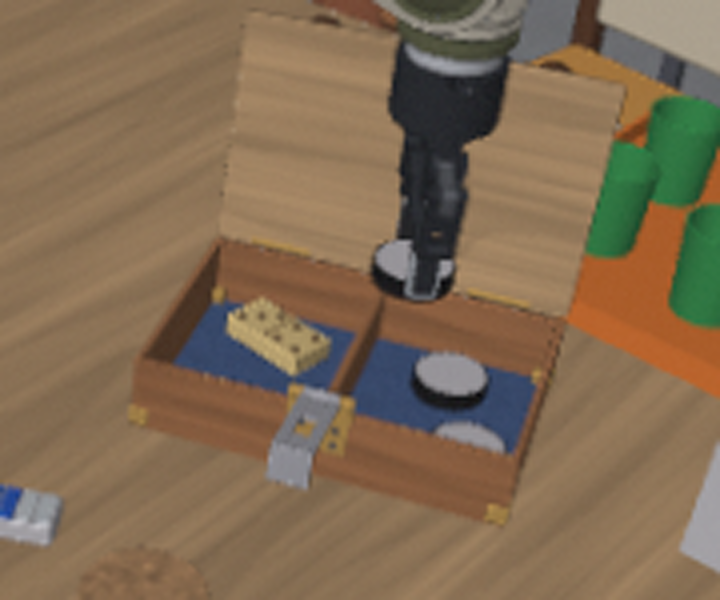

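move_arm:
  moves:
    - [1,0,40,0]
    - [1,0,70,0]
    - [1,0,85,0]
    - [1,0,95,0]
    - [1,0,103,0]
    - [1,0,110,0]
    - [1,0,115,0]
    - [1,0,115,0]

```text
time_s: 27.05
position: [0.571, 0.2144, 0.0231]
tool_rot: [[0.749, 0.663, -0.0], [0.663, -0.749, -0.0], [-0.0, -0.0, -1.0]]
ft_force: [0.3, 0.3, -0.9]
grip_width: 0.0575
```

move_arm:
  moves:
    - [0,0,5,0]
    - [0,0,9,0]
    - [0,0,11,0]
    - [0,0,11,0]

```text
time_s: 27.45
position: [0.5709, 0.2144, 0.012]
tool_rot: [[0.749, 0.663, -0.001], [0.663, -0.749, -0.0], [-0.0, -0.0, -1.0]]
ft_force: [0.2, -0.4, -0.8]
grip_width: 0.0574
```

Clear descent. Release with a small opening and rise.

move_arm:
  moves:
    - [0,0,0,0]
    - [0,0,0,0]
    - [0,0,0,0]
    - [0,0,-20,0]
    - [0,0,-60,0]
    - [0,0,-110,0]
    - [0,0,-130,0]
    - [0,0,-130,0]
  grip: 0.2

```text
time_s: 28.25
position: [0.5724, 0.2147, 0.146]
tool_rot: [[0.749, 0.663, 0.007], [0.663, -0.749, 0.001], [0.006, 0.004, -1.0]]
ft_force: [0.5, -0.1, -0.4]
grip_width: 0.0683
```

Run:
```python
from h import *
st()
pieces()
crop("scene","m14",80,230,280,460,4)
print(shift([.677,-.205,.06],16.5+90))
```

```text
t 28.2 p [572.4 214.7 146. ] case [-10.2 -41.  146. ] q [ 9. 32. 72. -0. 76. 58.] F [ 0.5 -0.1 -0.4] w 68.3
disc1 top c [573. 218.] case [ -8. -43.] len [60. 54.] longax 118.0 conf 0.91
disc1 top c [641. 208.] case [ -41. -102.] len [62. 48.] longax 176.9 conf 0.61
disc1 scene c [630. 241.] case [  -7. -104.] len [24. 43.] longax 46.2 conf 0.54
tile1 top c [ 563. -195.] case [-388.  117.] len [79. 42.] longax 154.5 conf 0.7
tile1 top c [448. 232.] case [51. 69.] len [79. 50.] longax 176.7 conf 0.59
tile1 top c [ 676. -204.] case [-438.   16.] len [46. 82.] longax 17.1 conf 0.56
tile1 scene c [ 431. -201.] case [-346.  243.] len [54. 88.] longax 18.4 conf 0.95
tile1 scene c [ 678. -207.] case [-441.   15.] len [47. 80.] longax 12.3 conf 0.83
([-198.5, 384.3, 81.5], np.float64(0.437))
```

View pics/scenem14.png

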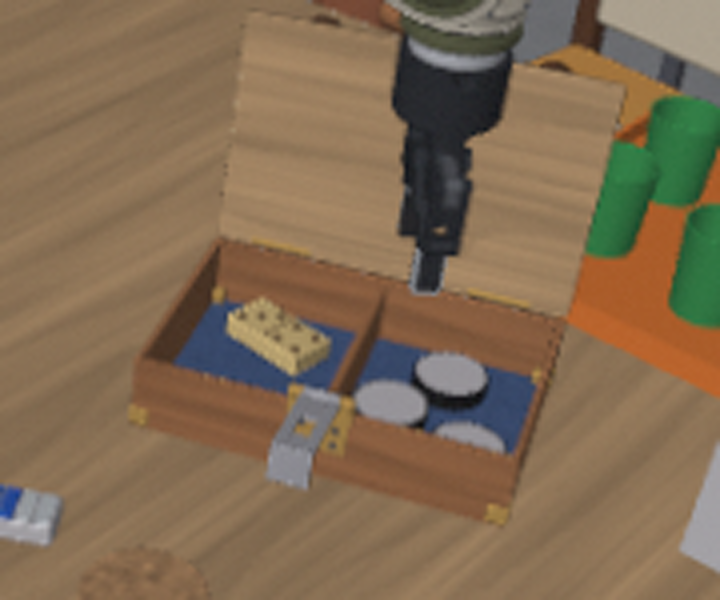

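move_arm:
  moves:
    - [-20,40,0,0]
    - [-40,80,0,0]
    - [-60,120,0,0.05]
    - [-82,160,0,0.1]
    - [-103,200,0,0.2]
    - [-124,240,0,0.3]
    - [-145,280,0,0.4]
    - [-170,330,20,0.437]
    - [-190,368,50,0.437]
    - [-198,384,80,0.437]
    - [-198,384,82,0.437]
    - [-198,384,82,0.437]
    - [-198,384,82,0.437]
    - [-198,384,82,0.437]

```text
time_s: 30.1
position: [0.6781, -0.2033, 0.0622]
tool_rot: [[0.958, 0.285, 0.002], [0.285, -0.958, -0.001], [0.002, 0.002, -1.0]]
ft_force: [-0.4, 1.0, -0.8]
grip_width: 0.0688
```

Run:
```python
from h import *
st()
print(shift([.677,-.205,.003],16+90))
crop("scene","m15",180,330,220,400,4)
crop("top","m15",100,280,160,400,3)
```

```text
t 30.1 p [ 678.1 -203.3   62.2] case [-438.    13.2   62.2] q [-26.  46.  59.   0.  75.  47.] F [-0.4  1.  -0.8] w 68.8
([-1.7, 1.2, 59.2], np.float64(0.01))
```

View pics/scenem15.png

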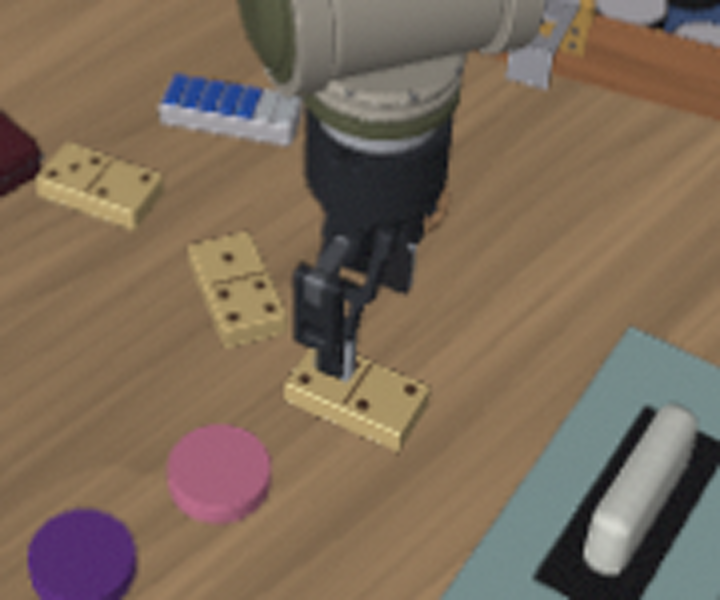

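View pics/topm15.png

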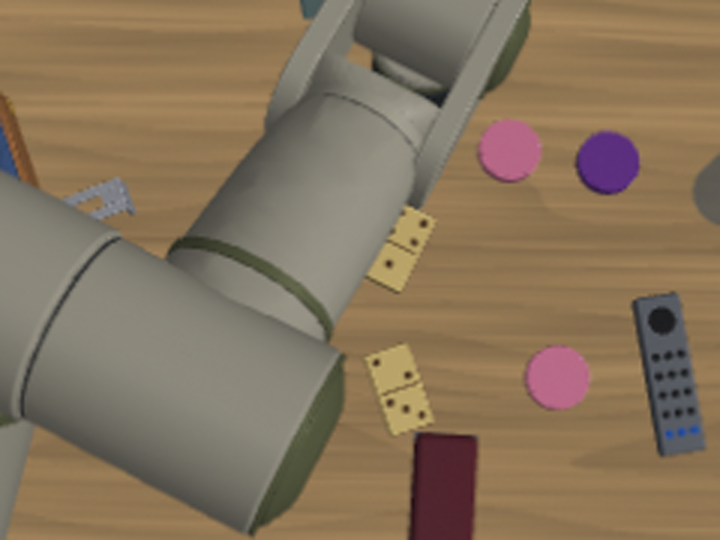

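move_arm:
  moves:
    - [-1,1,30,0]
    - [-1,1,50,0]
    - [-1,1,59,0]
    - [-1,1,59,0]

```text
time_s: 30.6
position: [0.6765, -0.2051, 0.0007]
tool_rot: [[0.959, 0.284, -0.001], [0.284, -0.959, 0.001], [-0.001, -0.001, -1.0]]
ft_force: [-0.3, 0.5, -0.5]
grip_width: 0.0681
```

move_arm:
  moves:
    - [0,0,0,0]
    - [0,0,0,0]
    - [0,0,0,0]
    - [0,0,0,0]
    - [0,0,0,0]
    - [0,0,-20,0]
    - [0,0,-60,0]
    - [0,0,-110,0]
    - [0,0,-130,0]
    - [0,0,-130,0]
  grip: 1
  grip_force: 50

```text
time_s: 31.6
position: [0.678, -0.2061, 0.136]
tool_rot: [[0.959, 0.284, 0.007], [0.284, -0.959, -0.004], [0.006, 0.005, -1.0]]
ft_force: [0.3, -0.3, -0.7]
grip_width: 0.0406
```

Run:
```python
from h import *
st()
print(shift(c2w([-.045,.040,.14]),YC), shift(c2w([-.045,.100,.14]),YC))
```

```text
t 31.6 p [ 678.  -206.1  136. ] case [-440.6   14.2  136. ] q [-26.  42.  54.  -0.  84.  47.] F [ 0.3 -0.3 -0.7] w 40.6
([-59.5, -391.9, -6.5], np.float64(1.485)) ([-119.3, -386.8, -6.8], np.float64(1.485))
```

move_arm:
  moves:
    - [-12,-40,-5,-0.1]
    - [-24,-80,-6,-0.25]
    - [-36,-120,-6,-0.4]
    - [-48,-160,-6,-0.55]
    - [-60,-200,-6,-0.7]
    - [-73,-240,-6,-0.85]
    - [-86,-280,-6,-1.0]
    - [-98,-320,-6,-1.15]
    - [-110,-360,-6,-1.3]
    - [-116,-380,-6,-1.45]
    - [-118,-387,-6,-1.55]
    - [-118,-387,-6,-1.657]
    - [-118,-387,-6,-1.657]
    - [-118,-387,-6,-1.657]
    - [-118,-387,-6,-1.657]
    - [-118,-387,-6,-1.657]

```text
time_s: 33.2
position: [0.4538, 0.1318, 0.1371]
tool_rot: [[-0.364, 0.931, -0.0], [0.931, 0.364, 0.0], [0.0, -0.0, -1.0]]
ft_force: [-0.8, -0.1, -0.4]
grip_width: 0.041
```

Run:
```python
from h import *
st()
print(shift(c2w([-.045,.099,.012]),YC))
p=env.observe()["position"]
print("expected tile top ctr scene",(proj("scene",np.array(p)+[0,0,.016])-[80,280])*4)
crop("scene","m16",80,230,280,460,4)
```

```text
t 33.2 p [453.8 131.8 137.1] case [-44.1  99.7 137.1] q [  2.  20.  95.   0.  65. -20.] F [-0.8 -0.1 -0.4] w 41.0
([-0.9, 0.7, 125.1], np.float64(-0.001))
expected tile top ctr scene [[234.34082336 218.76031854]]
```

View pics/scenem16.png

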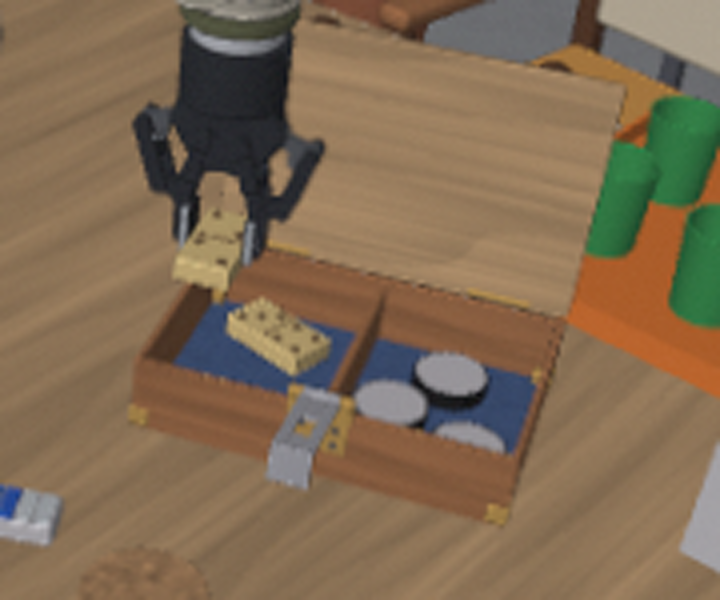

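move_arm:
  moves:
    - [-1,10,0,0]
    - [-1,28,10,0]
    - [-1,28,40,0]
    - [-1,28,70,0]
    - [-1,28,90,0]
    - [-1,28,102,0]
    - [-1,28,112,0]
    - [-1,28,115,0]
    - [-1,28,115,0]

```text
time_s: 34.15
position: [0.4805, 0.1414, 0.0222]
tool_rot: [[-0.365, 0.931, -0.0], [0.931, 0.365, -0.0], [0.0, -0.0, -1.0]]
ft_force: [0.8, 0.1, -0.1]
grip_width: 0.0409
```

Run:
```python
from h import *
st()
crop("scene","m17",80,230,280,460,4)
```

```text
t 34.1 p [480.5 141.4  22.2] case [-45.   71.4  22.2] q [  3.  32.  98.  -0.  50. -19.] F [ 0.8  0.1 -0.1] w 40.9
```

View pics/scenem17.png

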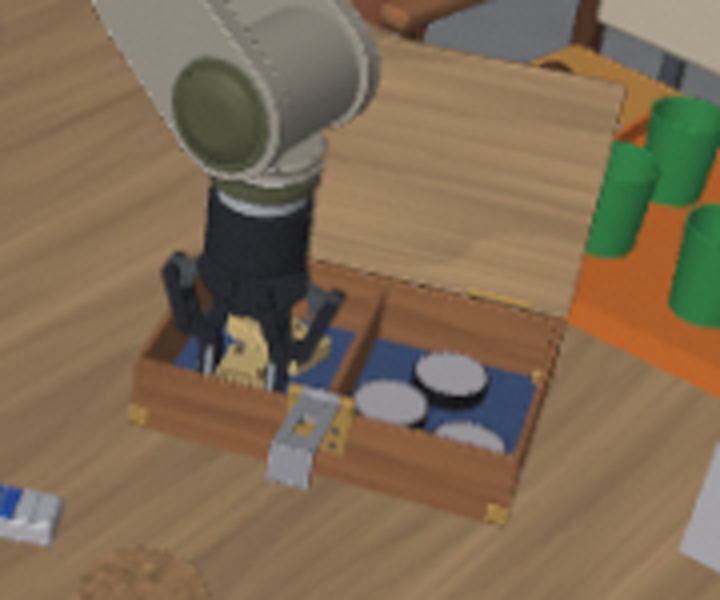

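move_arm:
  moves:
    - [0,0,6,0]
    - [0,0,11,0]
    - [0,0,13,0]
    - [0,0,13,0]

```text
time_s: 34.6
position: [0.4802, 0.1413, 0.0093]
tool_rot: [[-0.365, 0.931, -0.0], [0.931, 0.365, -0.0], [0.0, -0.0, -1.0]]
ft_force: [0.3, -0.1, -0.6]
grip_width: 0.0408
```

move_arm:
  moves:
    - [0,0,0,0]
    - [0,0,0,0]
    - [0,0,0,0]
    - [0,0,-20,0]
    - [0,0,-60,0]
    - [0,0,-110,0]
    - [0,0,-130,0]
    - [0,0,-130,0]
  grip: 0.37

```text
time_s: 35.4
position: [0.4815, 0.1414, 0.1423]
tool_rot: [[-0.365, 0.931, 0.006], [0.931, 0.365, 0.0], [-0.002, 0.006, -1.0]]
ft_force: [0.8, 0.4, 0.3]
grip_width: 0.0538
```

Run:
```python
from h import *
st()
pieces()
crop("scene","m18",80,230,280,460,4)
print(shift([.565,-.198,.06],154+90))
```

```text
t 35.4 p [481.5 141.4 142.3] case [-45.3  70.4 142.3] q [  3.  22.  90.  -0.  67. -19.] F [0.8 0.4 0.3] w 53.8
disc1 top c [647. 224.] case [ -29. -114.] len [59. 56.] longax 90.8 conf 0.84
disc1 scene c [564. 229.] case [  6. -38.] len [46. 61.] longax 18.6 conf 0.72
disc1 scene c [633. 251.] case [   2. -110.] len [36. 54.] longax 15.8 conf 0.71
tile1 top c [ 431. -199.] case [-344.  241.] len [40. 74.] longax 19.3 conf 0.93
tile1 top c [ 564. -196.] case [-389.  117.] len [81. 43.] longax 152.4 conf 0.74
tile1 top c [482. 139.] case [-48.  71.] len [56. 45.] longax 113.1 conf 0.7
tile1 scene c [ 432. -202.] case [-347.  242.] len [56. 87.] longax 20.8 conf 0.96
tile1 scene c [ 566. -200.] case [-394.  116.] len [90. 45.] longax 154.3 conf 0.88Traceback (most recent call last):
  File "<stdin>", line 3, in <module>
  File "h.py", line 60, in pieces
    Q=np.array([onz(n,r,h) for r in np.argwhere(m)])[:,:2]
                ~~~^^^^^^^
  File "h.py", line 17, in onz
    o,d=ray(n,rc); return o+d*(z-o[2])/d[2]
        ~~~^^^^^^
  File "h.py", line 12, in ray
    c,f=cal(n); E=np.array(c["extrinsics"])
        ~~~^^^
  File "h.py", line 5, in cal
    c=env.get_calibration(n); f=210/np.tan(np.radians(c["fovy"])/2); return c,f
ValueError: time passes only in moves, steps and waits
```

```bash
python3 - <<'E'
s=open("h.py").read()
s=s.replace('''def cal(n):
    c=env''','''_C={}
def cal(n):
    if n not in _C: _C[n]=_cal(n)
    return _C[n]
def _cal(n):
    c=env''')
open("h.py","w").write(s)
E
python3 - <<'E'
from h import *
st()
crop("scene","m18",80,230,280,460,4)
print(shift([.565,-.198,.06],153.5+90))
E
```

```text
t 35.8 p [479.9 141.3 138.5] case [-44.8  71.9 138.5] q [  3.  22.  91.   0.  67. -19.] F [ 0.3 -1.  -0.2] w 54.1
([-346.9, -44.7, 78.6], np.float64(-0.734))
```

View pics/scenem18.png

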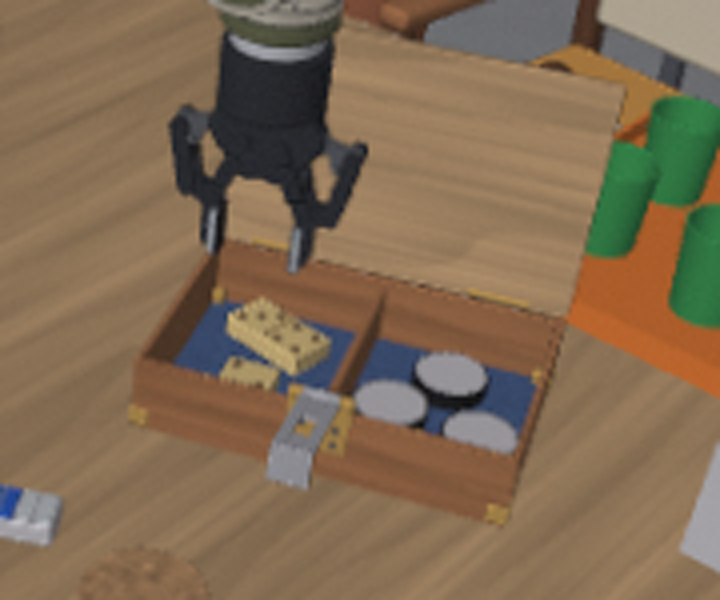

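move_arm:
  moves:
    - [-45,-6,0,0]
    - [-90,-12,0,-0.1]
    - [-135,-17,0,-0.2]
    - [-180,-23,0,-0.3]
    - [-225,-29,0,-0.45]
    - [-270,-35,0,-0.6]
    - [-315,-41,20,-0.73]
    - [-340,-44,50,-0.734]
    - [-347,-45,79,-0.734]
    - [-347,-45,79,-0.734]
    - [-347,-45,79,-0.734]
    - [-347,-45,79,-0.734]
    - [-347,-45,79,-0.734]
  grip: 0.2

```text
time_s: 37.15
position: [0.5657, -0.1977, 0.062]
tool_rot: [[-0.895, 0.446, 0.002], [0.446, 0.895, -0.001], [-0.003, -0.0, -1.0]]
ft_force: [-0.4, 0.3, 0.7]
grip_width: 0.0685
```

Run:
```python
from h import *
st()
print(shift([.565,-.198,.003],153.5+90))
crop("scene","m19",180,330,200,380,4)
crop("top","m19",110,260,85,235,5)
```

```text
t 37.1 p [ 565.7 -197.7   62. ] case [-391.7  115.8   62. ] q [-31.  36.  80.  -0.  64. -94.] F [-0.4  0.3  0.7] w 68.5
([0.6, -0.6, 59.0], np.float64(0.001))
```

View pics/scenem19.png

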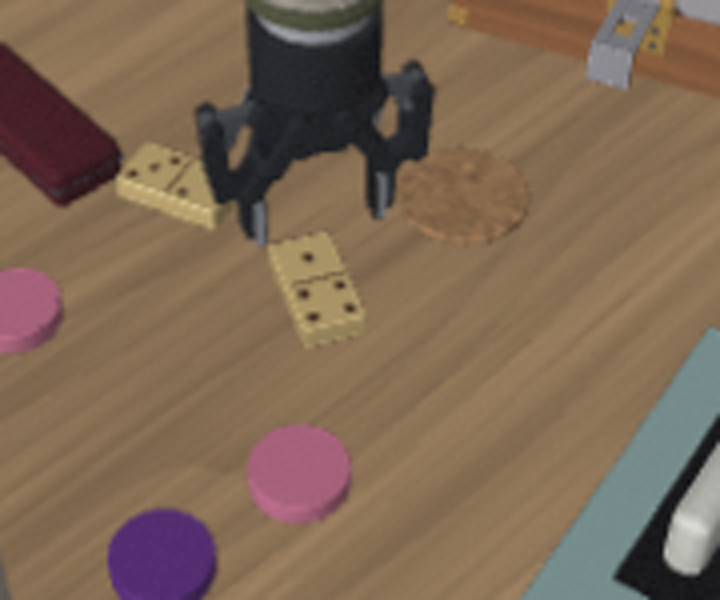

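View pics/topm19.png

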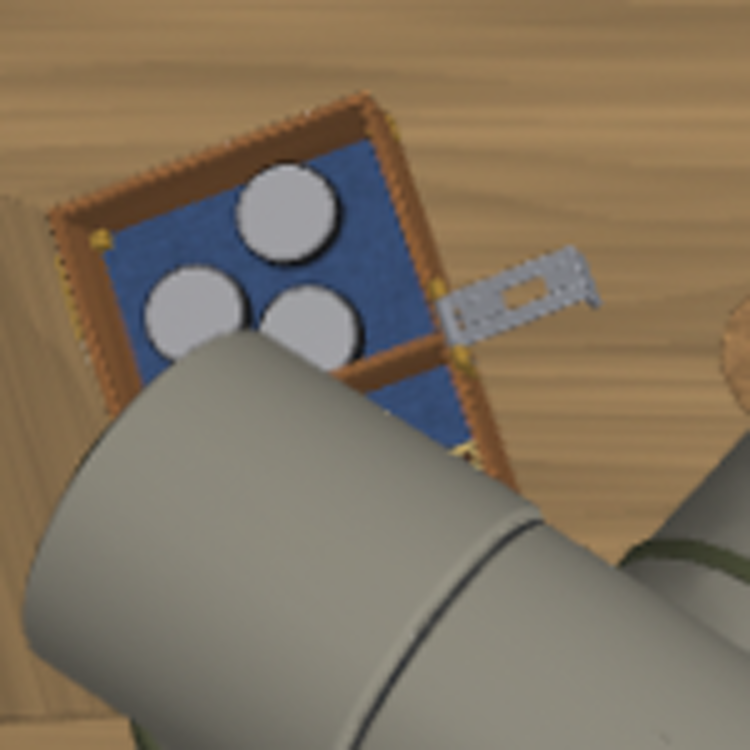

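move_arm:
  moves:
    - [1,0,30,0]
    - [1,0,50,0]
    - [1,0,59,0]
    - [1,0,59,0]

```text
time_s: 37.65
position: [0.5639, -0.1974, 0.0008]
tool_rot: [[-0.895, 0.446, -0.001], [0.446, 0.895, 0.001], [0.001, 0.0, -1.0]]
ft_force: [0.3, 0.2, 0.5]
grip_width: 0.0683
```

move_arm:
  moves:
    - [0,0,0,0]
    - [0,0,0,0]
    - [0,0,0,0]
    - [0,0,0,0]
    - [0,0,0,0]
    - [0,0,-20,0]
    - [0,0,-60,0]
    - [0,0,-110,0]
    - [0,0,-130,0]
    - [0,0,-130,0]
  grip: 1
  grip_force: 50

```text
time_s: 38.65
position: [0.5654, -0.1983, 0.1352]
tool_rot: [[-0.895, 0.446, 0.006], [0.446, 0.895, -0.004], [-0.007, -0.001, -1.0]]
ft_force: [-1.0, -0.3, -0.7]
grip_width: 0.0408
```

Run:
```python
from h import *
st()
print(shift(c2w([-.045,.071,.15]),YC))
```

```text
t 38.6 p [ 565.4 -198.3  135.2] case [-392.2  116.3  135.2] q [-31.  31.  75.   0.  73. -94.] F [-1.  -0.3 -0.7] w 40.8
([227.2, 266.3, -16.6], np.float64(0.734))
```

move_arm:
  moves:
    - [30,35,-5,0]
    - [60,70,-10,0]
    - [90,105,-16,0.1]
    - [120,140,-16,0.25]
    - [150,175,-16,0.4]
    - [180,210,-16,0.55]
    - [210,245,-16,0.7]
    - [224,262,-16,0.734]
    - [227,266,-16,0.734]
    - [227,266,-16,0.734]
    - [227,266,-16,0.734]
    - [227,266,-16,0.734]
    - [227,266,-16,0.734]

```text
time_s: 39.95
position: [0.4801, 0.1408, 0.1472]
tool_rot: [[-0.364, 0.931, -0.0], [0.931, 0.364, -0.0], [0.0, -0.0, -1.0]]
ft_force: [0.4, -0.4, -1.7]
grip_width: 0.0408
```

Run:
```python
from h import *
st()
print(shift(c2w([-.045,.071,.028]),YC))
crop("scene","m20",80,230,280,460,4)
```

```text
t 40.0 p [480.1 140.8 147.2] case [-45.4  71.9 147.2] q [  3.  22.  90.  -0.  68. -19.] F [ 0.4 -0.4 -1.7] w 40.8
([0.4, 1.0, 119.2], np.float64(-0.001))
```

View pics/scenem20.png

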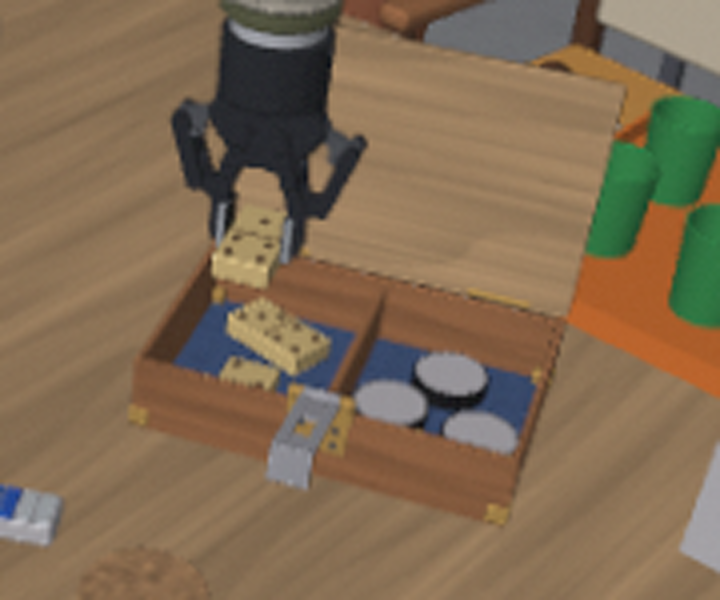

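move_arm:
  moves:
    - [0,1,40,0]
    - [0,1,75,0]
    - [0,1,95,0]
    - [0,1,108,0]
    - [0,1,115,0]
    - [0,1,119,0]
    - [0,1,120,0]
    - [0,1,120,0]

```text
time_s: 40.8
position: [0.4811, 0.142, 0.0278]
tool_rot: [[-0.365, 0.931, 0.001], [0.931, 0.365, 0.0], [-0.0, 0.001, -1.0]]
ft_force: [-0.2, 0.1, -0.7]
grip_width: 0.0407
```

move_arm:
  moves:
    - [0,0,0,0]
    - [0,0,0,0]
    - [0,0,0,0]
    - [0,0,-20,0]
    - [0,0,-60,0]
    - [0,0,-110,0]
    - [0,0,-120,0]
    - [0,0,-120,0]
  grip: 0.37

```text
time_s: 41.6
position: [0.4814, 0.1421, 0.1489]
tool_rot: [[-0.365, 0.931, 0.004], [0.931, 0.365, 0.0], [-0.001, 0.004, -1.0]]
ft_force: [-0.3, 0.0, -0.7]
grip_width: 0.0538
```

Run:
```python
from h import *
st()
pieces()
print(shift([.431,-.200,.06],19+90))
crop("scene","m21",80,230,280,460,4)
```

```text
t 41.6 p [481.4 142.1 148.9] case [-44.6  70.2 148.9] q [  3.  22.  90.   0.  68. -19.] F [-0.3  0.  -0.7] w 53.8
disc1 top c [644. 235.] case [ -18. -115.] len [55. 50.] longax 94.3 conf 0.74
disc1 scene c [562. 228.] case [  6. -37.] len [37. 49.] longax 18.5 conf 0.59
disc1 scene c [632. 250.] case [   1. -109.] len [36. 56.] longax 20.0 conf 0.55
disc1 scene c [578. 284.] case [ 52. -72.] len [78. 59.] longax 123.4 conf 0.55
tile1 top c [ 431. -200.] case [-344.  242.] len [43. 80.] longax 17.6 conf 0.88
tile1 top c [486. 141.] case [-47.  66.] len [60. 48.] longax 113.1 conf 0.63
tile1 scene c [ 431. -201.] case [-346.  242.] len [56. 85.] longax 21.8 conf 0.69
tile1 scene c [452. 188.] case [ 9. 81.] len [58. 49.] longax 112.0 conf 0.63
([-300.3, -170.9, 86.6], np.float64(-1.528))
```

View pics/scenem21.png

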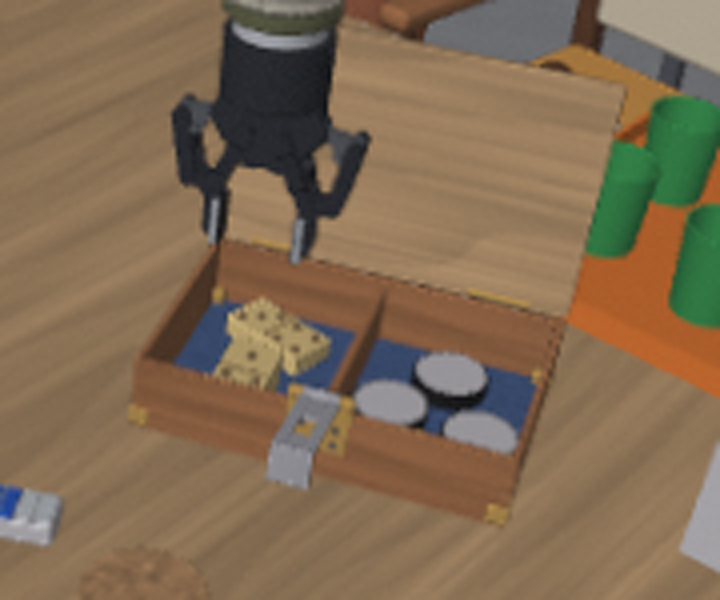

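move_arm:
  moves:
    - [-40,-22,0,0]
    - [-80,-45,0,0.15]
    - [-120,-68,0,0.3]
    - [-160,-91,0,0.45]
    - [-200,-114,0,0.6]
    - [-240,-137,0,0.75]
    - [-270,-154,10,0.9]
    - [-290,-165,30,1.05]
    - [-300,-171,60,1.2]
    - [-300,-171,87,1.35]
    - [-300,-171,87,1.5]
    - [-300,-171,87,1.614]
    - [-300,-171,87,1.614]
    - [-300,-171,87,1.614]
    - [-300,-171,87,1.614]
  grip: 0.2

```text
time_s: 43.55
position: [0.4312, -0.1997, 0.0604]
tool_rot: [[0.945, 0.327, 0.0], [0.327, -0.945, -0.0], [0.0, 0.0, -1.0]]
ft_force: [0.1, 0.1, 0.2]
grip_width: 0.0681
```

Run:
```python
from h import *
st()
print(shift([.431,-.2005,.003],19+90))
crop("scene","m22",150,300,180,360,4)
```

```text
t 43.5 p [ 431.2 -199.7   60.4] case [-344.5  241.7   60.4] q [-39.  27. 100.   0.  53.  32.] F [0.1 0.1 0.2] w 68.1
([-0.5, 0.7, 57.4], np.float64(0.002))
```

View pics/scenem22.png

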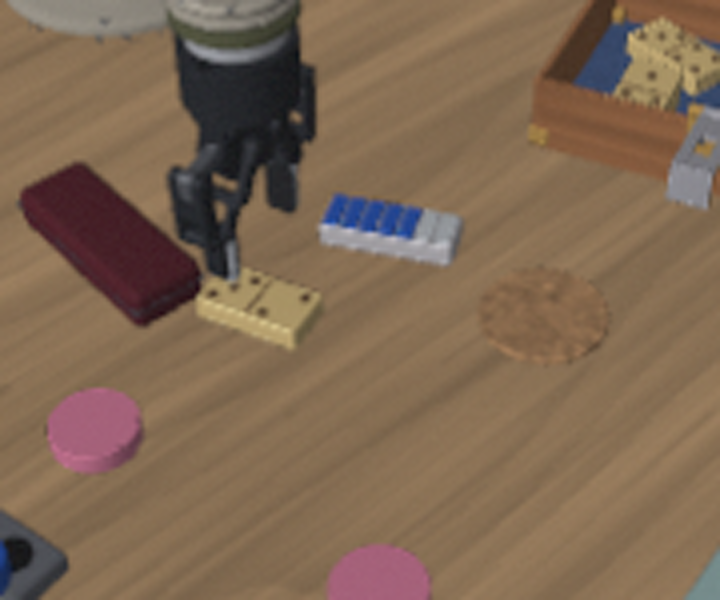

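move_arm:
  moves:
    - [2,1,30,0]
    - [2,1,48,0]
    - [2,1,58,0]
    - [2,1,58,0]

```text
time_s: 44.0
position: [0.433, -0.1997, 0.0016]
tool_rot: [[0.946, 0.325, -0.002], [0.325, -0.946, 0.001], [-0.001, -0.002, -1.0]]
ft_force: [-0.5, -0.4, -0.2]
grip_width: 0.0686
```

move_arm:
  moves:
    - [0,0,0,0]
    - [0,0,0,0]
    - [0,0,0,0]
    - [0,0,0,0]
    - [0,0,0,0]
    - [0,0,-20,0]
    - [0,0,-60,0]
    - [0,0,-110,0]
    - [0,0,-150,0]
    - [0,0,-150,0]
  grip: 1
  grip_force: 50

```text
time_s: 45.0
position: [0.4352, -0.2013, 0.1576]
tool_rot: [[0.946, 0.325, 0.009], [0.325, -0.946, -0.007], [0.006, 0.009, -1.0]]
ft_force: [0.0, 0.0, -1.5]
grip_width: 0.0402
```

Run:
```python
from h import *
st()
print(shift(c2w([.040,.072,.15]),YC))
```

```text
t 45.0 p [ 435.2 -201.3  157.6] case [-347.4  238.6  157.6] q [-39.  19.  93.   0.  68.  32.] F [ 0.   0.  -1.5] w 40.2
([150.0, -394.2, 4.8], np.float64(1.528))
```

move_arm:
  moves:
    - [16,-40,4,-0.1]
    - [32,-80,4,-0.25]
    - [48,-120,4,-0.4]
    - [64,-165,4,-0.55]
    - [80,-210,4,-0.7]
    - [96,-255,4,-0.85]
    - [112,-295,4,-1.0]
    - [126,-335,4,-1.15]
    - [140,-365,4,-1.3]
    - [148,-385,4,-1.45]
    - [150,-392,4,-1.6]
    - [150,-392,4,-1.614]
    - [150,-392,4,-1.614]
    - [150,-392,4,-1.614]
    - [150,-392,4,-1.614]

```text
time_s: 46.5
position: [0.448, 0.2189, 0.1483]
tool_rot: [[-0.363, 0.932, -0.0], [0.932, 0.363, -0.0], [-0.0, -0.0, -1.0]]
ft_force: [-0.2, 1.3, -0.7]
grip_width: 0.0401
```

Run:
```python
from h import *
st()
print(shift(c2w([.039,.072,.028]),YC))
crop("scene","m23",80,230,280,460,4)
```

```text
t 46.5 p [448.  218.9 148.3] case [ 39.   73.3 148.3] q [12. 21. 90. -0. 69. -9.] F [-0.2  1.3 -0.7] w 40.1
([-0.0, 1.3, 120.3], np.float64(-0.002))
```

View pics/scenem23.png

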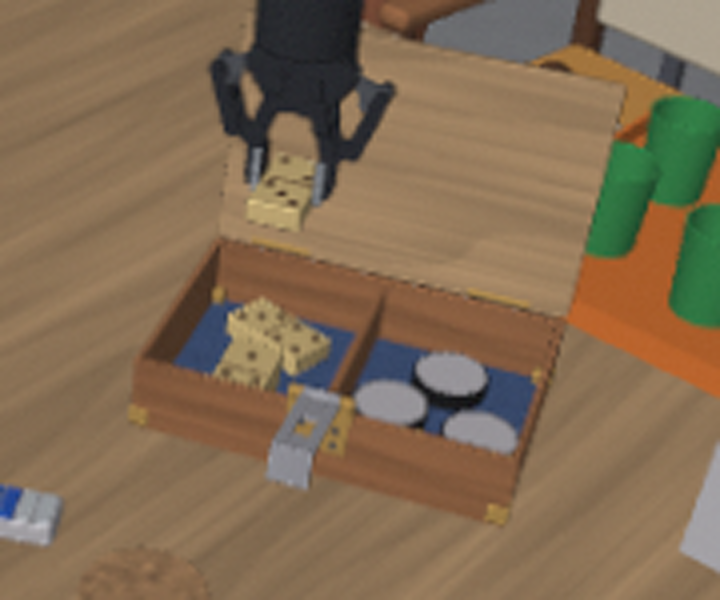

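move_arm:
  moves:
    - [0,1,25,0]
    - [0,1,45,0]
    - [0,1,60,0]
    - [0,1,70,0]
    - [0,1,70,0]

```text
time_s: 47.05
position: [0.4485, 0.2195, 0.0774]
tool_rot: [[-0.364, 0.931, -0.002], [0.931, 0.364, -0.0], [0.0, -0.002, -1.0]]
ft_force: [-0.4, -0.7, 0.1]
grip_width: 0.0412
```

Run:
```python
from h import *
st()
crop("scene","m24",40,230,260,460,3.5)
crop("top","m24",110,260,85,235,5)
```

```text
t 47.0 p [448.5 219.5  77.4] case [39.4 72.6 77.4] q [12. 27. 95. -0. 58. -9.] F [-0.4 -0.7  0.1] w 41.2
```

View pics/scenem24.png

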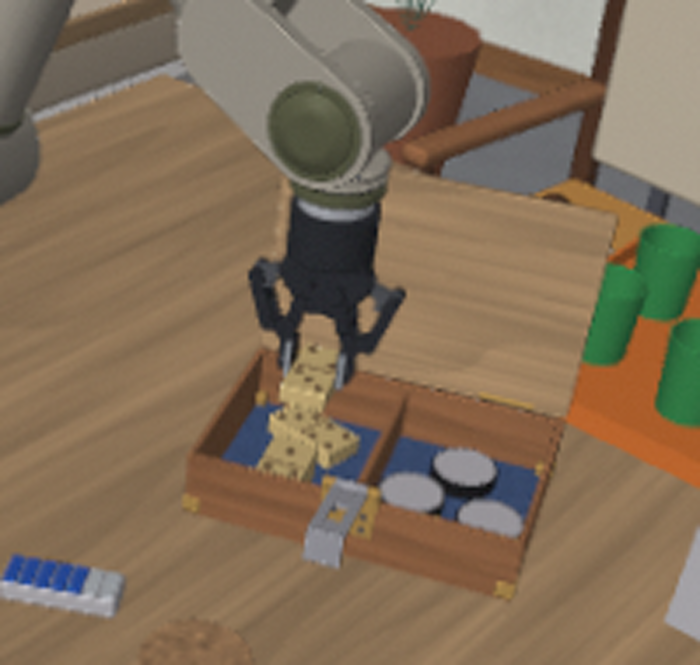

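View pics/topm24.png

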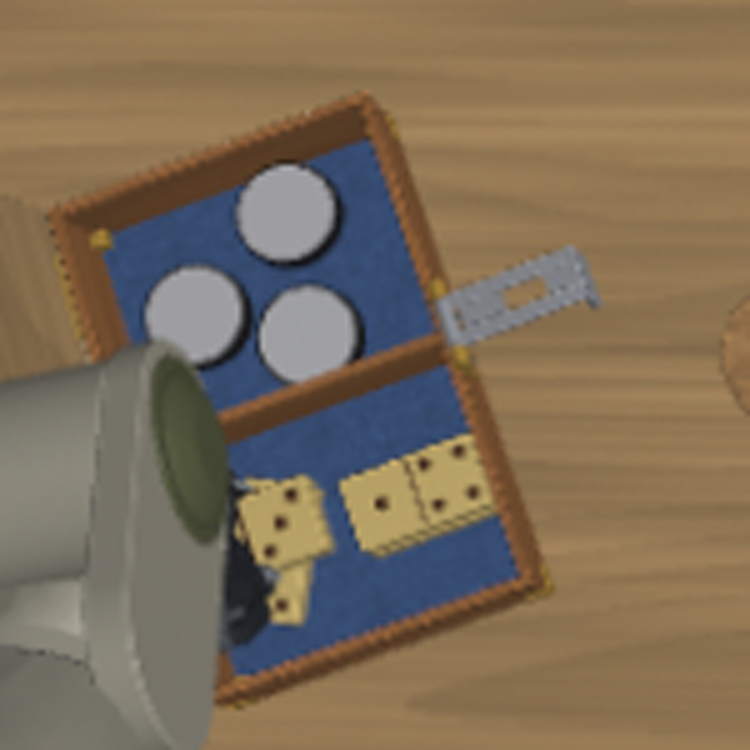

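Run:
```python
from h import *
p=np.array([.4485,.2195,0])
for z in (.077,.15,.2,.22,.24,.26,.28,.3,.32,.34,.36):
    r=proj("scene",p+[0,0,z])[0]; print(z,np.round((r-[40,260])*3.5))
import math
for a in (95,97,99):
    t=math.radians(a); hx,hz=.095,.062
    # lid inner face far edge: local (-190 along, 0), top face normal 10
    print(a, "edge inner", hx-.19*math.cos(t), hz+.19*math.sin(t))
for y in (.145,-.145):
    print(np.round((proj("scene",c2w([.095-.19*math.cos(math.radians(97)),y,.062+.19*math.sin(math.radians(97))]))-[40,260])*3.5))
```

```text
0.077 [380. 314.]
0.15 [309. 322.]
0.2 [257. 328.]
0.22 [236. 331.]
0.24 [214. 333.]
0.26 [192. 336.]
0.28 [169. 338.]
0.3 [146. 341.]
0.32 [123. 344.]
0.34 [ 99. 346.]
0.36 [ 75. 349.]
95 edge inner 0.11155959112205507 0.25127699263743164
97 edge inner 0.118155175246978 0.2505837688118512
99 edge inner 0.12472254835764385 0.24966078471307618
[[150. 281.]]
[[218. 615.]]
```

move_arm:
  moves:
    - [0,0,8,0]
    - [0,0,16,0]
    - [0,0,23,0]
    - [0,0,30,0]
    - [0,0,30,0]

```text
time_s: 47.65
position: [0.4484, 0.2197, 0.0473]
tool_rot: [[-0.365, 0.931, -0.002], [0.931, 0.365, -0.0], [0.0, -0.002, -1.0]]
ft_force: [0.3, -0.6, 0.4]
grip_width: 0.0407
```

Run:
```python
from h import *
st()
crop("scene","m25",40,230,260,460,3.5)
```

```text
t 47.6 p [448.4 219.7  47.3] case [39.7 72.7 47.3] q [12. 30. 97.  0. 53. -9.] F [ 0.3 -0.6  0.4] w 40.7
```

View pics/scenem25.png

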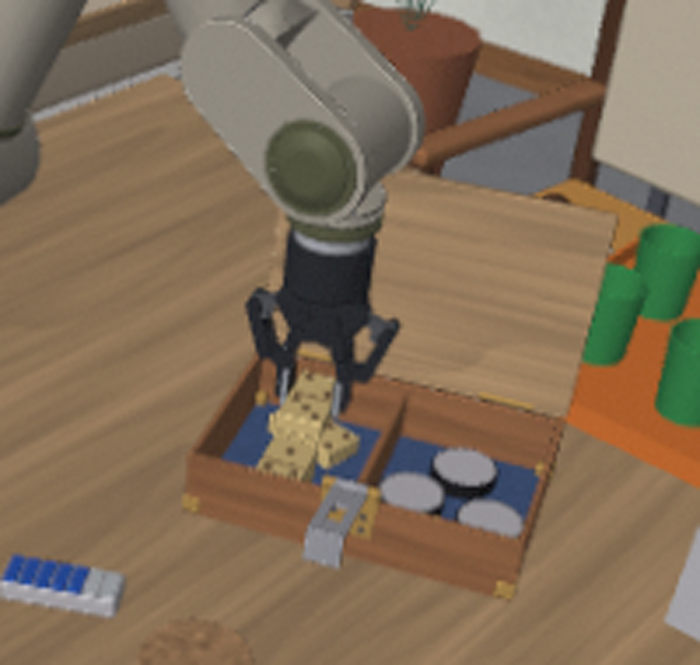

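move_arm:
  moves:
    - [1,0,5,0]
    - [1,0,10,0]
    - [1,0,14,0]
    - [1,0,18,0]
    - [1,0,18,0]

```text
time_s: 48.2
position: [0.4482, 0.2207, 0.0298]
tool_rot: [[-0.365, 0.931, -0.001], [0.931, 0.365, -0.0], [0.0, -0.001, -1.0]]
ft_force: [1.0, 0.8, 0.0]
grip_width: 0.0406
```

Run:
```python
from h import *
st()
crop("scene","m26",40,230,260,460,3.5)
```

```text
t 48.2 p [448.2 220.7  29.8] case [40.7 72.4 29.8] q [13. 31. 98. -0. 51. -9.] F [1.  0.8 0. ] w 40.6
```

View pics/scenem26.png

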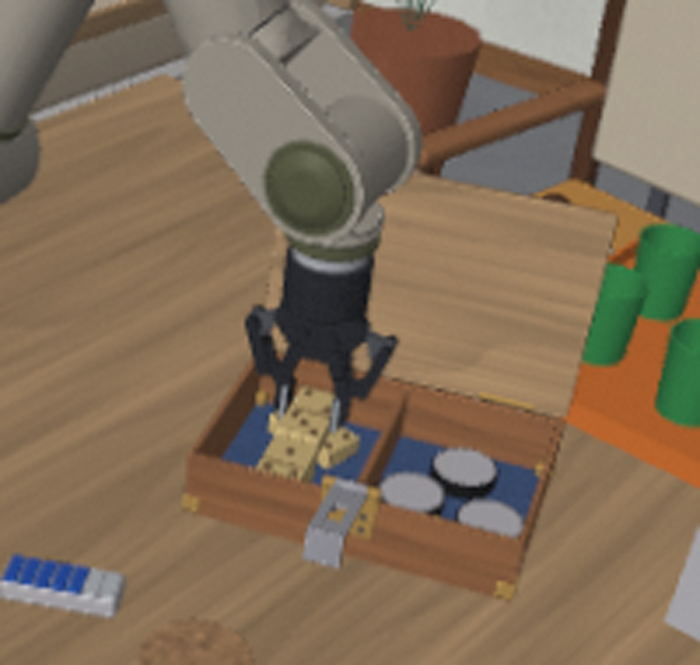

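move_arm:
  moves:
    - [0,0,2,0]
    - [0,0,3,0]
    - [0,0,3,0]

```text
time_s: 48.55
position: [0.4486, 0.2208, 0.0274]
tool_rot: [[-0.365, 0.931, 0.0], [0.931, 0.365, 0.0], [-0.0, 0.0, -1.0]]
ft_force: [0.4, -0.5, 0.6]
grip_width: 0.0408
```

move_arm:
  moves:
    - [0,0,0,0]
    - [0,0,0,0]
    - [0,0,0,0]
    - [0,0,-20,0]
    - [0,0,-60,0]
    - [0,0,-110,0]
    - [0,0,-160,0]
    - [0,0,-210,0]
    - [0,0,-260,0]
    - [0,0,-310,0]
    - [0,0,-320,0]
  grip: 0.37

```text
time_s: 49.65
position: [0.4493, 0.221, 0.353]
tool_rot: [[-0.365, 0.931, 0.01], [0.931, 0.365, 0.002], [-0.002, 0.01, -1.0]]
ft_force: [-0.3, 0.2, -1.0]
grip_width: 0.0536
```

Run:
```python
from h import *
import math
st()
snap("27")
crop("scene","m27",40,230,260,460,3.5)
crop("top","m27",110,260,85,235,5)
```

```text
t 49.6 p [449.3 221.  353. ] case [ 40.6  71.3 353. ] q [13. 13. 67.  0. 99. -9.] F [-0.3  0.2 -1. ] w 53.6
```

View pics/scenem27.png

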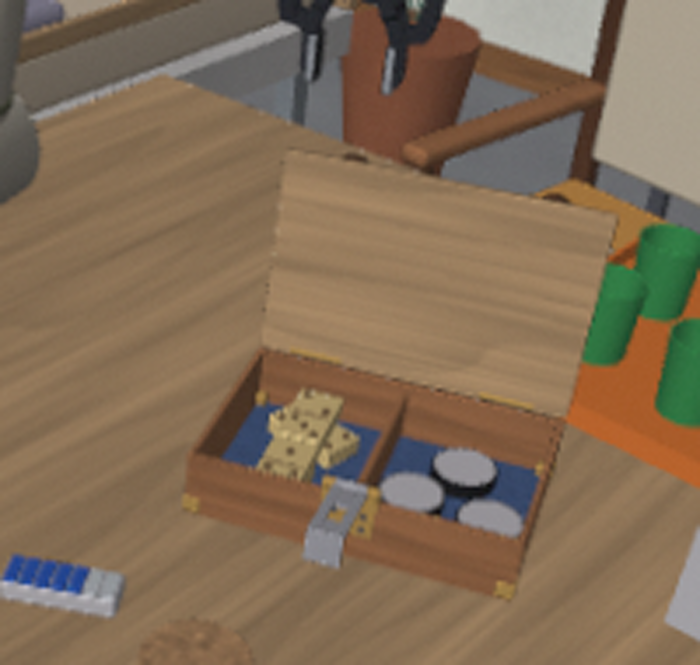

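View pics/topm27.png

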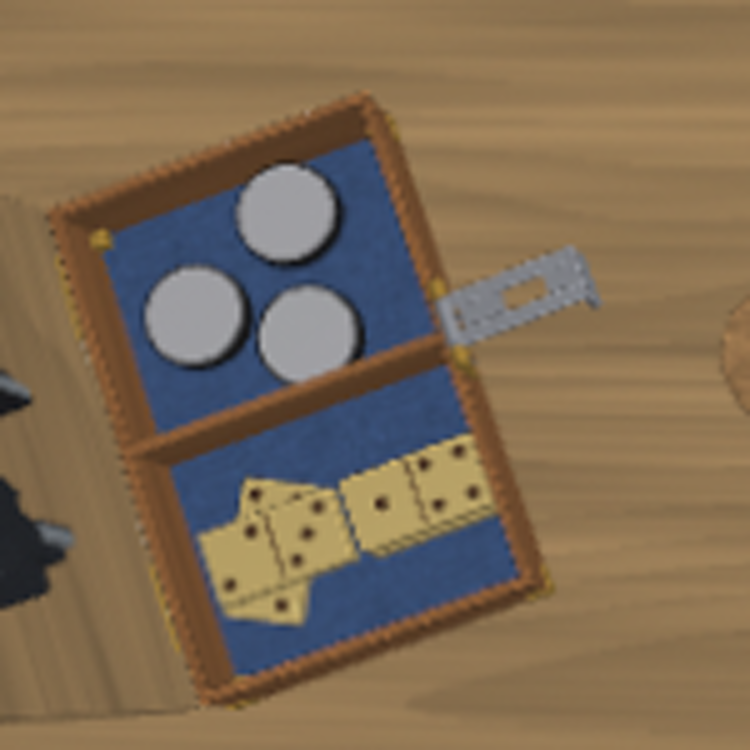

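View pics/scene27.png

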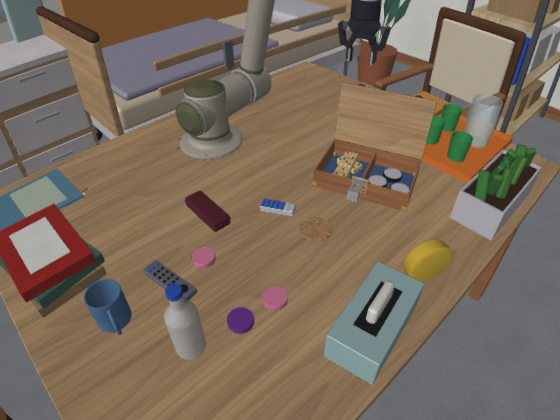

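Run:
```python
from h import *
st(); print(shift(c2w([.154,.0885,.345]),YC),shift(c2w([.154,.0885,.210])))
print(proj("scene",c2w([.154,.0885,.229])), proj("top",c2w([.154,.0885,.229])))
print([ (r["point"],r["conf"]) for r in env.tip_of("top","knob_left")[:3]],[ (r["point"],r["conf"]) for r in env.tip_of("scene","knob_left")[:3]])
```

```text
t 49.9 p [448.1 220.7 345.7] case [ 40.7  72.5 345.7] q [13. 13. 68.  0. 99. -9.] F [ 0.1  0.2 -1. ] w 53.7
([113.3, -15.9, 0.8], np.float64(0.0)) ([113.3, -15.6, 135.8], 0)
[[ 88.302764   360.44488693]] [[234.82162691  70.48188121]]
[([235.4, 74.3], 0.84)] [([84.2, 363.2], 0.57)]
```

move_arm:
  moves:
    - [45,-6,0,0]
    - [90,-12,0,0]
    - [113,-16,0,0]
    - [113,-16,0,0]
    - [113,-16,30,0]
    - [113,-16,70,0]
    - [113,-16,105,0]
    - [113,-16,125,0]
    - [113,-16,136,0]
    - [113,-16,136,0]
    - [113,-16,136,0]
  grip: 0.3

```text
time_s: 51.05
position: [0.3929, 0.32, 0.212]
tool_rot: [[-0.365, 0.931, 0.001], [0.931, 0.365, 0.0], [-0.0, 0.001, -1.0]]
ft_force: [-0.3, 0.3, -0.1]
grip_width: 0.0597
```

move_arm:
  moves:
    - [0,0,0,0]
    - [0,0,0,0]
    - [0,0,0,0]
    - [0,0,0,0]
    - [0,0,0,0]
    - [0,0,0,0]
  grip: 1
  grip_force: 40

```text
time_s: 51.65
position: [0.3918, 0.3201, 0.2124]
tool_rot: [[-0.366, 0.931, 0.0], [0.931, 0.366, 0.0], [0.0, 0.0, -1.0]]
ft_force: [-5.0, -1.2, 5.9]
grip_width: 0.03
```

Run:
```python
from h import *
import math
st()
p=w2c(env.observe()["position"])
g0=np.array([p[0]-.095, p[2]+.0187-.062]); print(g0, np.hypot(*g0))
for d in np.arange(5,100,5):
    t=math.radians(d); c,s=math.cos(t),math.sin(t)
    q=np.array([c*g0[0]-s*g0[1], s*g0[0]+c*g0[1]]); e=q-g0
    print(d,[round(e[0]*1000),0,round(-e[1]*1000)], np.round((q+[.095,.062-.0187])*1000))
```

```text
t 51.6 p [391.8 320.1 212.4] case [153.8  88.6 212.4] q [26. 18. 83.  0. 79.  4.] F [-5.  -1.2  5.9] w 30.0
[0.05881986 0.16908566] 0.17902439734829728
5 [-15, 0, -4] [139. 217.]
10 [-30, 0, -8] [124. 220.]
15 [-46, 0, -9] [108. 222.]
20 [-61, 0, -10] [ 92. 222.]
25 [-77, 0, -9] [ 77. 221.]
30 [-92, 0, -7] [ 61. 219.]
35 [-108, 0, -3] [ 46. 216.]
40 [-122, 0, 2] [ 31. 211.]
45 [-137, 0, 8] [ 17. 204.]
50 [-151, 0, 15] [  3. 197.]
55 [-164, 0, 24] [-10. 188.]
60 [-176, 0, 34] [-22. 179.]
65 [-187, 0, 44] [-33. 168.]
70 [-198, 0, 56] [-44. 156.]
75 [-207, 0, 69] [-53. 144.]
80 [-215, 0, 82] [-61. 131.]
85 [-222, 0, 96] [-68. 117.]
90 [-228, 0, 110] [-74. 102.]
95 [-232, 0, 125] [-79.  87.]
```

move_arm:
  moves:
    - [-7,0,-2,0]
    - [-15,0,-4,0]
    - [-22,0,-6,0]
    - [-30,0,-8,0]
    - [-38,0,-9,0]
    - [-46,0,-9,0]
    - [-53,0,-10,0]
    - [-61,0,-10,0]
    - [-69,0,-10,0]
    - [-77,0,-9,0]
    - [-84,0,-8,0]
    - [-92,0,-7,0]
    - [-100,0,-5,0]
    - [-108,0,-3,0]
    - [-115,0,-1,0]
    - [-122,0,2,0]
    - [-130,0,5,0]
    - [-137,0,8,0]
    - [-144,0,11,0]
    - [-151,0,15,0]

```text
time_s: 53.65
position: [0.4473, 0.1797, 0.1952]
tool_rot: [[-0.365, 0.931, -0.002], [0.931, 0.365, 0.002], [0.002, -0.001, -1.0]]
ft_force: [-2.2, 9.2, -10.2]
grip_width: 0.0301
```

Run:
```python
from h import *
st()
crop("scene","m28",40,230,260,460,3.5)
```

```text
t 53.6 p [447.3 179.7 195.2] case [  2.8  88.3 195.2] q [  8.  17.  88.   0.  75. -14.] F [ -2.2   9.2 -10.2] w 30.1
```

View pics/scenem28.png

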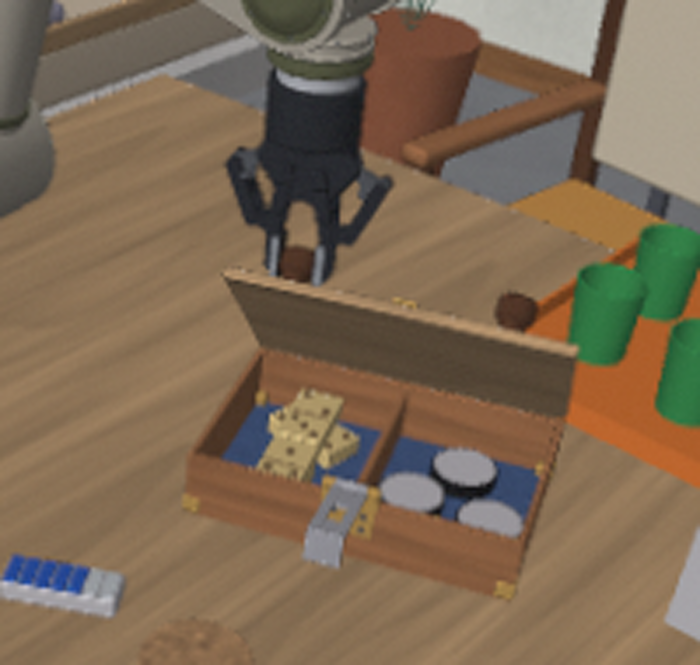

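move_arm:
  moves:
    - [-7,0,4,0]
    - [-13,0,9,0]
    - [-19,0,14,0]
    - [-25,0,19,0]
    - [-31,0,24,0]
    - [-36,0,29,0]
    - [-42,0,35,0]
    - [-47,0,41,0]
    - [-52,0,47,0]
    - [-56,0,54,0]
    - [-60,0,60,0]
    - [-64,0,67,0]
    - [-68,0,74,0]
    - [-71,0,81,0]
    - [-74,0,88,0]
    - [-77,0,95,0]
    - [-79,0,102,0]
    - [-81,0,110,0]
    - [-82,0,114,0]
    - [-82,0,114,0]

```text
time_s: 55.7
position: [0.4774, 0.1034, 0.0816]
tool_rot: [[-0.365, 0.931, -0.001], [0.931, 0.365, 0.001], [0.001, -0.0, -1.0]]
ft_force: [-0.8, 8.8, -4.5]
grip_width: 0.0299
```

Run:
```python
from h import *
st()
crop("scene","m29",80,220,290,450,4)
```

```text
t 55.7 p [477.4 103.4  81.6] case [-79.2  88.1  81.6] q [ -2.  26.  97.   0.  58. -23.] F [-0.8  8.8 -4.5] w 29.9
```

View pics/scenem29.png

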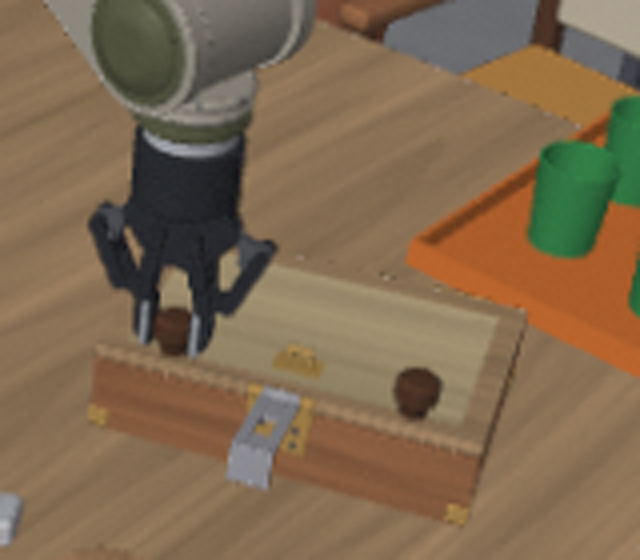

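move_arm:
  moves:
    - [0,0,2,0]
    - [0,0,4,0]
    - [0,0,6,0]
    - [0,0,6,0]

```text
time_s: 56.15
position: [0.4778, 0.1028, 0.0784]
tool_rot: [[-0.366, 0.931, 0.002], [0.931, 0.366, -0.001], [-0.001, 0.002, -1.0]]
ft_force: [-10.4, 1.3, 24.0]
grip_width: 0.0299
```

move_arm:
  moves:
    - [0,0,0,0]
    - [0,0,0,0]
    - [0,0,0,0]
    - [0,0,-20,0]
    - [0,0,-60,0]
    - [0,0,-100,0]
    - [0,0,-100,0]
    - [0,0,-100,0]
  grip: 0.3

```text
time_s: 56.95
position: [0.4777, 0.103, 0.1765]
tool_rot: [[-0.365, 0.931, 0.001], [0.931, 0.365, -0.0], [-0.001, 0.001, -1.0]]
ft_force: [-0.1, -0.3, -1.5]
grip_width: 0.0597
```

Run:
```python
from h import *
st()
print(shift(c2w([-.1745,0,.13]),YC),shift(c2w([-.1745,0,.047]),YC))
crop("scene","m30",80,220,290,450,4)
```

```text
t 57.0 p [477.7 103.  176.5] case [-79.7  87.9 176.5] q [ -2.  19.  89.  -0.  72. -23.] F [-0.1 -0.3 -1.5] w 59.7
([-94.8, 87.8, 46.7], np.float64(0.0)) ([-94.7, 87.7, 129.7], np.float64(0.0))
```

View pics/scenem30.png

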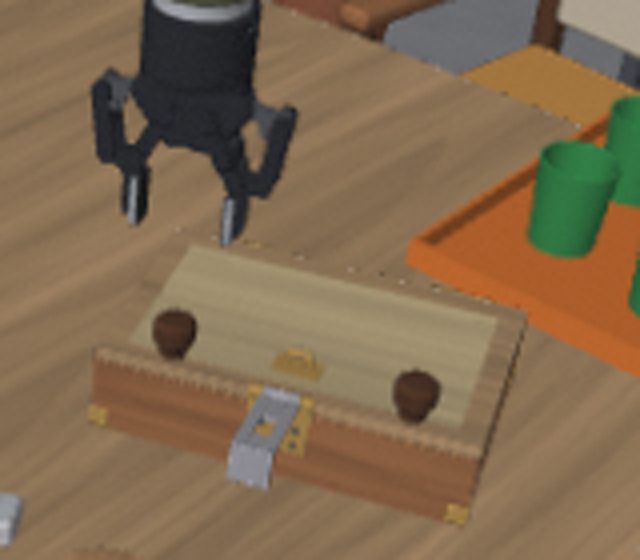

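move_arm:
  moves:
    - [-35,33,0,0]
    - [-70,66,0,0]
    - [-95,88,15,0]
    - [-95,88,47,0]
    - [-95,88,85,0]
    - [-95,88,110,0]
    - [-95,88,125,0]
    - [-95,88,130,0]
    - [-95,88,130,0]
    - [-95,88,130,0]

```text
time_s: 58.0
position: [0.5943, 0.0469, 0.0467]
tool_rot: [[-0.365, 0.931, 0.001], [0.931, 0.365, -0.0], [-0.0, 0.0, -1.0]]
ft_force: [0.1, 0.1, 0.7]
grip_width: 0.0595
```

move_arm:
  moves:
    - [0,0,0,0]
    - [0,0,0,0]
    - [0,0,0,0]
    - [0,0,0,0]
    - [0,0,0,0]
    - [0,0,0,0]
  grip: 1
  grip_force: 25

```text
time_s: 58.6
position: [0.5961, 0.0474, 0.0475]
tool_rot: [[-0.366, 0.931, 0.006], [0.931, 0.366, 0.0], [-0.002, 0.006, -1.0]]
ft_force: [7.5, 4.4, -0.3]
grip_width: 0.0291
```

Run:
```python
from h import *
import math
st()
crop("scene","m31",80,220,290,450,4)
p=w2c(env.observe()["position"]); g=np.array([p[0]+.099,p[2]+.0187-.0755]); print(g,np.hypot(*g))
for d in range(9,175,9):
    t=-math.radians(d); c,s=math.cos(t),math.sin(t)
    q=np.array([c*g[0]-s*g[1], s*g[0]+c*g[1]]); e=q-g
    print(175-d,[round(e[0]*1000),0,round(-e[1]*1000)])
```

```text
t 58.6 p [596.1  47.4  47.5] case [-174.6   -2.    47.5] q [ -7.  37.  81.   0.  62. -28.] F [ 7.5  4.4 -0.3] w 29.1
[-0.07567015 -0.00927647] 0.07623663569047236
166 [-1, 0, -12]
157 [1, 0, -24]
148 [4, 0, -35]
139 [9, 0, -46]
130 [16, 0, -56]
121 [24, 0, -65]
112 [33, 0, -72]
103 [43, 0, -78]
94 [55, 0, -83]
85 [66, 0, -85]
76 [78, 0, -85]
67 [90, 0, -84]
58 [102, 0, -81]
49 [113, 0, -76]
40 [123, 0, -69]
31 [131, 0, -61]
22 [139, 0, -52]
13 [145, 0, -41]
4 [149, 0, -30]
```

View pics/scenem31.png

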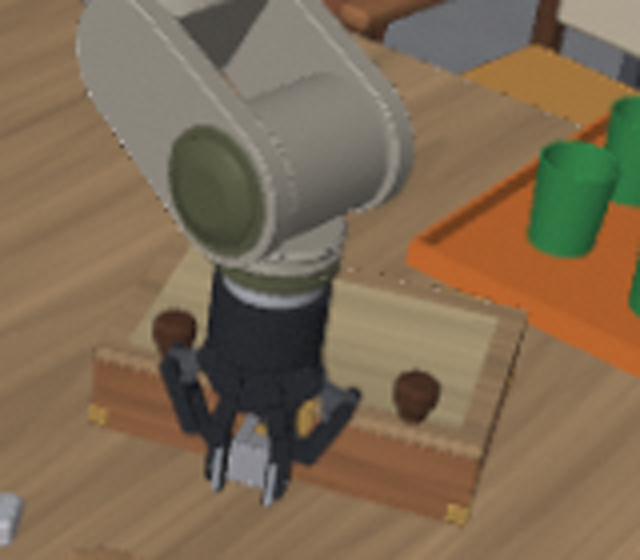

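move_arm:
  moves:
    - [-1,1,-6,0]
    - [-1,1,-12,0]
    - [0,1,-18,0]
    - [1,1,-24,0]
    - [2,1,-30,0]
    - [4,1,-35,0]
    - [9,1,-46,0]
    - [16,1,-56,0]
    - [24,1,-65,0]
    - [33,1,-72,0]
    - [43,1,-78,0]
    - [55,1,-83,0]
    - [66,1,-85,0]
    - [78,1,-85,0]
    - [90,1,-84,0]
    - [102,1,-81,0]
    - [113,1,-76,0]
    - [123,1,-69,0]
    - [123,1,-69,0]

```text
time_s: 60.55
position: [0.5502, 0.1637, 0.1156]
tool_rot: [[-0.367, 0.93, 0.002], [0.93, 0.367, 0.001], [0.001, 0.003, -1.0]]
ft_force: [4.7, 2.9, 5.2]
grip_width: 0.0294
```

Run:
```python
from h import *
st()
crop("scene","m32",80,220,290,450,4)
```

```text
t 60.5 p [550.2 163.7 115.6] case [-49.6  -1.7 115.6] q [  5.  30.  81.   0.  69. -17.] F [4.7 2.9 5.2] w 29.4
```

View pics/scenem32.png

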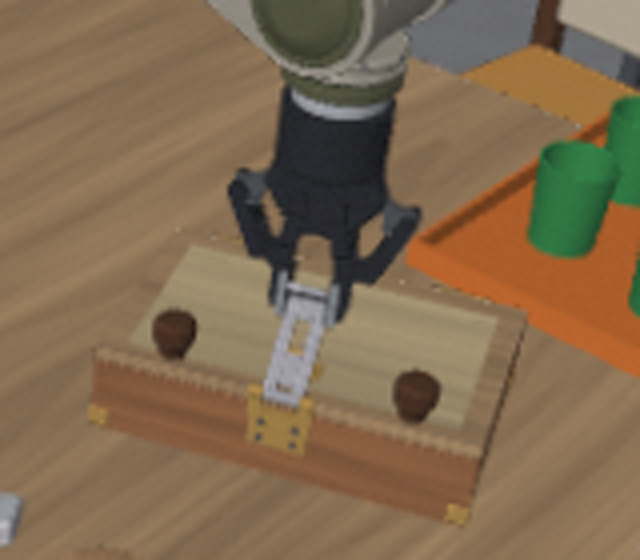

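move_arm:
  moves:
    - [4,0,4,0]
    - [8,0,8,0]
    - [12,0,12,0]
    - [16,0,17,0]
    - [19,0,22,0]
    - [22,0,28,0]
    - [24,0,33,0]
    - [25,0,37,0]
    - [25,0,37,0]

```text
time_s: 61.5
position: [0.5412, 0.1867, 0.0786]
tool_rot: [[-0.366, 0.931, 0.002], [0.931, 0.366, 0.002], [0.001, 0.003, -1.0]]
ft_force: [3.8, 5.6, 4.7]
grip_width: 0.0293
```

move_arm:
  moves:
    - [0,0,0,0]
    - [0,0,0,0]
    - [0,0,0,0]
    - [0,0,0,0]
    - [0,0,-20,0]
    - [0,0,-60,0]
    - [0,0,-100,0]
    - [50,0,-120,0]
    - [100,0,-120,0]
    - [100,0,-120,0]
  grip: 0.3

```text
time_s: 62.5
position: [0.5022, 0.2821, 0.1991]
tool_rot: [[-0.37, 0.929, 0.0], [0.929, 0.37, 0.001], [0.001, 0.001, -1.0]]
ft_force: [0.6, -0.1, -0.4]
grip_width: 0.0599
```

Run:
```python
from h import *
st()
snap("33")
crop("scene","m33",80,220,290,450,4)
crop("top","m33",110,260,85,235,4)
```

```text
t 62.5 p [502.2 282.1 199.1] case [ 78.1  -0.2 199.1] q [18. 26. 73.  0. 81. -4.] F [ 0.6 -0.1 -0.4] w 59.9
```

View pics/scenem33.png

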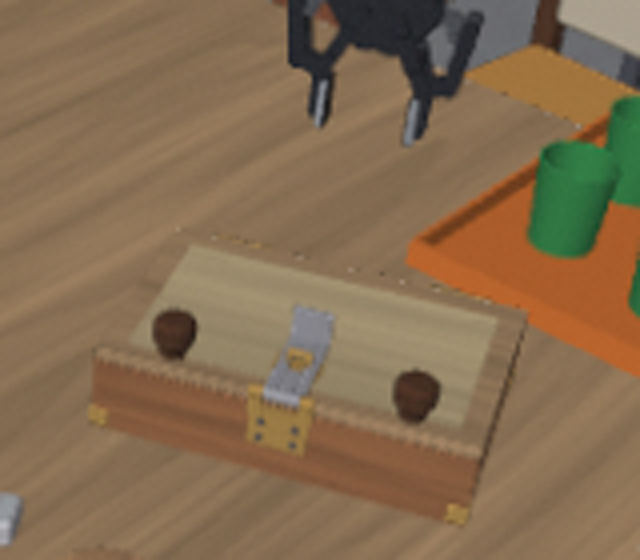

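View pics/topm33.png

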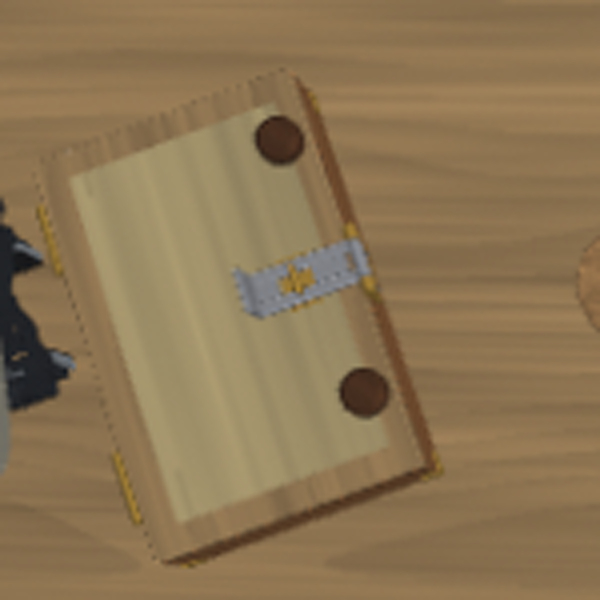

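View pics/top33.png

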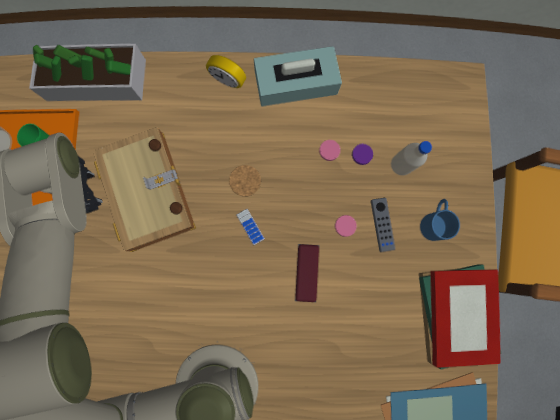

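Run:
```python
from h import *
for n,(r0,r1,c0,c1) in (("top",(125,255,92,200)),("scene",(137,222,310,425))):
    a=cv2.imread(f"pics/{n}0.png")[r0:r1,c0:c1].astype(float);b=cv2.imread(f"pics/{n}33.png")[r0:r1,c0:c1].astype(float)
    d=np.abs(a-b).max(2); print(n,d.mean(),(d>30).sum(), np.argwhere(d>30)[:8].tolist())
    g=lambda x:cv2.cvtColor(x.astype(np.uint8),cv2.COLOR_BGR2GRAY).astype(np.float32)
    print(cv2.phaseCorrelate(g(a),g(b)))
```

```text
top 1.7022792022792024 136 [[48, 0], [49, 0], [49, 1], [50, 0], [50, 1], [50, 2], [51, 0], [51, 1]]
((0.03613909814881566, 0.4650171878456746), 0.7867187411042725)
scene 2.1725831202046035 0 []
((0.012237207234313985, 0.0039370868095716105), 1.007630460438905)
```

Lid and hasp look the same as at the start, down to fractions of a pixel in the scene view. Handing in.

Run:
```python
from h import *
st(); print(env.close_job())
```

```text
t 62.7 p [504.6 277.4 197.9] case [ 72.8  -0.7 197.9] q [17. 26. 73. -0. 81. -4.] F [-0.4 -0.9 -0.2] w 59.7
the job is handed in; nothing more can be done
None
```

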